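# Put the candle bench in order

## Robot

A 6-joint arm with a two-finger parallel gripper is mounted at the origin on a cart in front of the work surface, level with it; the furniture and walls round the work are solid. World frame = base frame: x ahead of the robot, y to its left, z up, the work surface at z = 0. Lengths are in mm, angles in rad, forces in N, time in s.
With the tool pointing down it reaches from about 275 to 1000 mm from the base axis. Payload 8.4 kg.
Tool frame: the origin (TCP) lies at the very end of the fingers, on their centre line; the grasp point (between the pads) lies r.hold_point_z behind it (r.hold_point_z is the distance from the TCP to the grasp point, in mm); x points along the fingers, z is the direction in which the jaws open and shut, and the axes are right-handed (so a half turn about x gives the same grasp; the last joint's range is limited). The gripper opens to 85 mm and grips with 20 to 120 N. Pads are 22 mm wide; open, the fingers measure 114 mm over their backs; the gripper's body (76 mm by 85 mm) begins 54 mm behind the grasp point. The pads swing forward as they close: fully open they stand 13 mm farther back than shut.
Start: joints at [-1.127, 0.353, 1.633, -0, 1.155, -0.002], TCP at [269.486, -563.919, 231.281] pointing down, gripper open.
Joint ranges: [-2.63, 2.63], [-0.92, 2.1], [0.06, 2.66], [-1.3, 4.44], [0, 2.69], [-3.02, 3.02]. Speed limits (rad/s): [2.22, 2.22, 2.79, 3.14, 3.14, 3.14].

## Interface

Orientations are given as [roll, pitch, yaw] about the fixed x, y, z axes, in that order (R = Rz(yaw) Ry(pitch) Rx(roll)).
In Python, from rig import r gives the robot as it stands.
- The arm moves only by the tool jog_arm, never from a script. Its argument "series" is a list of rows, each a list of 7 numbers: the turn, a rotation vector about the tool's x, y, z in degrees, then the shift along the tool's x, y, z in cm, then the opening, from 0 (shut) to 1 (fully open). In form: [[wx, wy, wz, tx, ty, tz, fingers], ...]. A call has 1 to 20 rows; each row shifts and turns the commanded pose from where the row before left it, along the tool's axes as they then stand; what a row does not reach is not made up. A row lasts 1/10 s, in which the tool goes at most 50 mm and 8.59 degrees, less where a joint would pass 70% of its speed; a pose out of reach is approached as far as the arm can. A call with a gripper value outside its range is refused whole. The fingers move at their own pace and stop on an object; "force" is the grip in N (left out, the last holds). Time passes only in rows, so rows that do not move let the fingers close. It gives the time, the measured TCP pose, the force and the opening at its end, in the units of the state.
- r.sense(): the state, without advancing time (a new reading comes with each control period).
- r.grab_frame(name): name is "scene" or "top" or "wrist"; returns (picture, depth): 400x640x3 uint8, red, green, blue; 400x640 float32, mm along the optical axis (not along the pixel's ray), 0 where there is no reading.
- r.get_calibration(name): a dict with "mtx" (3x3 intrinsics, pixels), "dist" ([k1, k2, p1, p2, k3] as OpenCV has them; the pictures are not rectified), "position" and "rotation" of the camera in the world; the wrist camera has in their place "mount" (4x4, takes a point from camera to tool coordinates, whose origin is the TCP and whose axes are the tool frame's). Camera axes: x right, y down, z forward; pixel columns grow to the right and rows downward; lengths in mm; the calibration is good to about 2 mm. A picture is of the moment at which its call begins: read the wrist's pose just before it. get_calibration takes no time and is no camera call.
- r.sign_off(): hands the job in, once; it reports no verdict.
The state is a dict: "clock": time; "qpos": joint angles; "qvel": joint speeds; "joint_efforts": joint torques, N m; "eef_pos": TCP position; "tcp_rot": TCP orientation; "contact_force": force on the tool from outside, world axes, zero at the start; "wrist_torque": the same for the moment, N m; "opening": opening from 0.0 (shut) to 1.0 (fully open).
Only numpy, scipy, OpenCV 4.12 (cv2) and the standard library are available. Lean on these libraries where they do the work, as an engineer would, in place of code of your own. Each camera call takes 0.05 s, during which the arm holds its last target.

## Task

Clear the candle bench: stand the square candle in the square dish and square to it, the banded round candle in the large round dish, and the dropper bottle that stands beside them at the front of the bench in the small round dish, each upright and flat on the dish's floor. Slide back the cover of the wooden box, set the tealight upright on the box's floor, and slide the cover fully shut again. Let neither candle nor the bottle fall over on the way.

Things in the scene. Friction and masses are not known exactly. Their poses are not given: they have to be found in the camera images.
- square_candle: Upright square candle, 45 x 45 mm in plan, 114 mm tall plus a short soft wick (123 mm in all), about 0.19 kg. Origin at the centre of its underside, z up along the candle, x and y square to its faces. It stands loose on the table among the other things.
- round_candle: Upright round pillar candle with bands round it, 64 mm in diameter, 65 mm tall plus a soft wick (84 mm in all), about 0.19 kg. Origin at the centre of its underside, z up. It stands loose on the table.
- dropper_bottle: Amber glass dropper bottle, round, 33 mm in diameter up to a height of 62 mm, a 24 mm collar at 62 to 77 mm, then a 13 mm rubber bulb up to 102 mm; about 0.07 kg. Origin at the centre of its underside, z up. It stands loose at the front of the table; the three bottles far back are not meant.
- tealight: Small tealight in an aluminium cup, 37 mm in diameter, the cup 14 mm tall, a soft wick above it up to 24 mm; about 0.014 kg. Origin at the centre of its underside, z up. It stands loose on the table.
- square_stand: Low dish of dark wood with a cork floor, fixed to the table. Square, 76 x 76 mm outside, 64 x 64 mm inside the rim; x and y run square to its sides. The floor on which a thing stands is 5 mm above its underside, the rim ends 12 mm above it. Origin at the centre of the underside, z up. It is for the square candle.
- large_round_stand: Low dish of dark wood with a cork floor, fixed to the table. Round, 96 mm in diameter outside, 84 mm inside the rim. The floor on which a thing stands is 5 mm above its underside, the rim ends 12 mm above it. Origin at the centre of the underside, z up. It is for the round candle.
- small_round_stand: Low dish of dark wood with a cork floor, fixed to the table. Round, 64 mm in diameter outside, 52 mm inside the rim. The floor on which a thing stands is 5 mm above its underside, the rim ends 12 mm above it. Origin at the centre of the underside, z up. It is for the dropper bottle.
- cover_box: Low wooden box, fixed; 96 (its x) by 132 mm (its y) outside, 84 by 120 mm inside, 48 mm tall at the two grooved rails (along y, at x = -45 and +45 mm) that guide its sliding cover. Inner floor 5 mm above its underside. Its -y end wall is lower (39 mm): the cover slides out over it, to the robot's right. Origin at the centre of the underside, z up; its y points roughly to the robot's left.
- box_cover (a joint): How far the box's cover is slid back, in m: 0 is fully shut (a stop), 0.115 the far stop; it moves along the box's own -y. Starts shut or up to 25 mm open, slides with about 1 N, stays where it is left. The cover is 88 by 128 mm, its top face 45 mm above the box's underside.
- cover_grip (a point): Middle of the top of the grip on the cover: a dark bar 14 mm thick along the sliding direction (the box's y), 44 mm long across it (the box's x), 24 mm high above the cover. The point lies 69 mm above the box's underside and moves with the cover; with the cover shut it is above the box's centre.

How it is judged (in metres and radians):
At the end, for the whole second after the job is handed in: Each candle and the bottle upright on its own dish's floor within 15 mm of its centre, the square one within 0.3 rad of square to its dish; the tealight upright on the box's floor, cover shut to 6 mm; all released and at rest (horizontal distance between square_candle and square_stand below 0.015 m and z of square_candle in the frame of square_stand below 0.009 m and linear speed of each of square_candle, round_candle, dropper_bottle, tealight below 0.02 m/s and angular speed of each of square_candle, round_candle, dropper_bottle, tealight below 0.2 rad/s and angle between each of square_candle, round_candle, dropper_bottle, tealight's own z axis and vertical below 0.15 rad and contact force between the fingers and square_candle below 0.05 N and horizontal distance between round_candle and large_round_stand below 0.015 m and z of round_candle in the frame of large_round_stand below 0.009 m and contact force between the fingers and round_candle below 0.05 N and horizontal distance between dropper_bottle and small_round_stand below 0.015 m and z of dropper_bottle in the frame of small_round_stand below 0.009 m and contact force between the fingers and dropper_bottle below 0.05 N and (angle between the x axis of square_candle and the x axis of square_stand, either way round below 0.3 rad or angle between the x axis of square_candle and the y axis of square_stand, either way round below 0.3 rad) and x of tealight in the frame of cover_box between -0.042 and 0.042 m and y of tealight in the frame of cover_box between -0.06 and 0.06 m and z of tealight in the frame of cover_box below 0.01 m and contact force between the fingers and tealight below 0.05 N and value of joint box_cover below 0.006 m); the robot touches nothing.
It fails at once if a candle or the bottle falls over (angle between any of square_candle, round_candle, dropper_bottle's own z axis and vertical above 1 rad).
It also fails if it takes over 128 s, if anything falls off the work surface, if the arm or the gripper's body presses on something with over 40 N, if the wrist force passes 120 N, or if a joint passes its speed limit or range.

## Working session

There is one attempt and no reset: what is moved stays moved. The work goes in short steps, Python scripts to look and compute and a tool call to move; the robot and the scene stay as the last step left them, time stands still between calls to the robot, and variables do not carry over. Pictures are saved under pics/ and viewed, and the job is handed in when it is done.

Besides the shell and the picture viewer there is one more tool, called after "Emit:" as name([rows], argument=value, ...), one row to a line, values as JSON. jog_arm: Moves the arm, as the interface text tells. Its arguments: {"type":"object","properties":{"series":{"type":"array"},"force":{"type":"number"}},"required":["series"]}

```bash
ls; mkdir -p pics
python3 - <<'E'
from rig import r
import cv2, numpy as np
print(r.sense()); print(r.hold_point_z)
for n in ("scene","top"):
    p,d=r.grab_frame(n); cv2.imwrite(f"pics/{n}0.png",p[:,:,::-1]); np.save(f"pics/{n}0.npy",d)
    print(n,{k:np.round(v,3).tolist() for k,v in r.get_calibration(n).items()})
print(r.get_calibration("wrist"))
E
```

```text
pics
{'clock': 0.0, 'qpos': array([-1.12737202e+00,  3.53672208e-01,  1.63415274e+00,  5.54229457e-06,
        1.15522814e+00, -2.39005897e-03]), 'qvel': array([ 6.58815621e-05, -5.46783205e-04,  2.55695585e-04, -6.32351986e-04,
        5.10712007e-04,  2.70766586e-03]), 'joint_efforts': array([-3.38245831e-03, -6.05272794e+01, -3.42063832e+01, -3.85959056e-04,
        9.51005670e-03, -7.00952069e-05]), 'eef_pos': array([ 269.28881409, -563.45870967,  230.53871107]), 'tcp_rot': array([3.13573289, 1.56933588, 2.01074869]), 'contact_force': array([-0.62075437,  0.27537215, -0.41727162]), 'wrist_torque': array([-0.0001027 ,  0.0183712 , -0.03398291]), 'opening': 1.001173497447673}
18.700000000000003
scene {'mtx': [[484.622, 0.0, 322.703], [0.0, 484.622, 195.889], [0.0, 0.0, 1.0]], 'dist': [-0.058, 0.0, 0.0, 0.0, 0.0], 'position': [-15.168, 729.142, 530.031], 'rotation': [-2.127, 0.007, -2.404]}
top {'mtx': [[362.903, 0.0, 324.391], [0.0, 362.903, 195.437], [0.0, 0.0, 1.0]], 'dist': [-0.044, 0.0, 0.0, 0.0, 0.0], 'position': [468.241, 179.302, 918.049], 'rotation': [-3.081, 0.004, -1.543]}
{'mtx': array([[281.64850014,   0.        , 318.91893236],
       [  0.        , 281.64850014, 192.72777393],
       [  0.        ,   0.        ,   1.        ]]), 'dist': array([-0.04190353,  0.        ,  0.        ,  0.        ,  0.        ]), 'mount': array([[-8.03004954e-04, -2.98313398e-01,  9.54467638e-01,
        -1.43636129e+02],
       [ 7.25752667e-04, -9.54467868e-01, -2.98312859e-01,
         7.73614800e+01],
       [ 9.99999414e-01,  4.53160729e-04,  9.82944171e-04,
         8.29799347e-01],
       [ 0.00000000e+00,  0.00000000e+00,  0.00000000e+00,
         1.00000000e+00]])}
```

View pics/scene0.png

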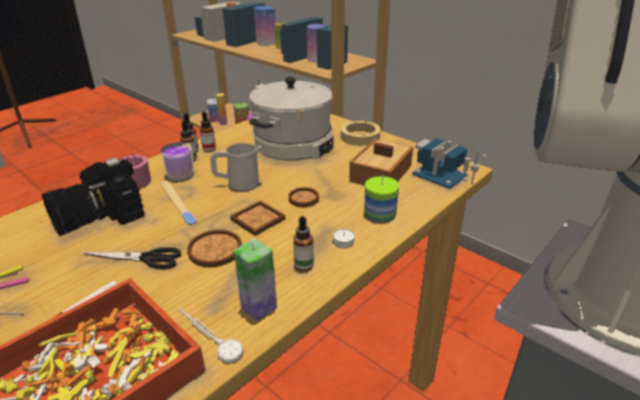

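View pics/top0.png

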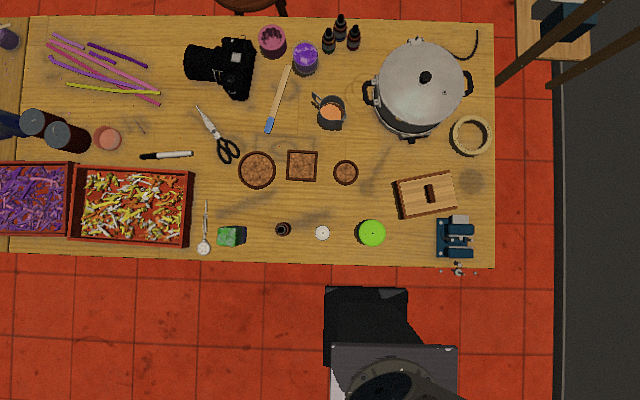

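The overhead view shows all the targets in a row: square candle (231,236), bottle (283,229), tealight (322,233), round candle (371,233). The dishes are at (257,170), (303,165) and (345,172), and the box is at (426,194). I'll zoom in for edges.

```bash
cat > h.py <<'E'
import numpy as np, cv2
from scipy.spatial.transform import Rotation as R
from rig import r
def cam(n, state=None):
    c=r.get_calibration(n); K=np.array(c["mtx"]);D=np.array(c["dist"])
    if n=="wrist":
        T=np.eye(4);T[:3,:3]=R.from_euler('xyz',state["tcp_rot"]).as_matrix();T[:3,3]=state["eef_pos"]
        T=T@np.array(c["mount"]);return K,D,T[:3,:3],T[:3,3]
    return K,D,R.from_euler('xyz',c["rotation"]).as_matrix(),np.array(c["position"])
def cast(cm,uv,z):
    K,D,Rm,t=cm
    uv=np.atleast_2d(np.array(uv,float))
    n=cv2.undistortPoints(uv[:,None],K,D)[:,0]
    d=np.c_[n,np.ones(len(n))]@Rm.T
    s=(z-t[2])/d[:,2]
    return t+d*s[:,None]
def proj(cm,P):
    K,D,Rm,t=cm
    P=np.atleast_2d(np.array(P,float)); 
    return cv2.projectPoints(((P-t)@Rm)[:,None],np.zeros(3),np.zeros(3),K,D)[0][:,0]
def grid(cm,d):
    h,w=d.shape; u,v=np.meshgrid(np.arange(w),np.arange(h))
    n=cv2.undistortPoints(np.c_[u.ravel(),v.ravel()].astype(float)[:,None],cm[0],cm[1])[:,0]
    P=np.c_[n,np.ones(len(n))]*d.ravel()[:,None]
    return (P@cm[2].T+cm[3]).reshape(h,w,3)
E
python3 - <<'E'
from h import *
c=cam("top"); d=np.load("pics/top0.npy"); P=grid(c,d)
for n,(u,v) in dict(sq=(231,236),bot=(283,229),tea=(322,233),rc=(371,233),lr=(257,170),ss=(303,165),sr=(345,172),box=(426,194),table=(320,195)).items():
    print(n,P[v,u].round(1),cast(c,(u,v),0).round(1))
p=cv2.imread("pics/top0.png")
cv2.imwrite("pics/a.png",cv2.resize(p[140:260,190:390],None,fx=4,fy=4,interpolation=cv2.INTER_CUBIC))
cv2.imwrite("pics/b.png",cv2.resize(p[140:270,350:490],None,fx=4,fy=4,interpolation=cv2.INTER_CUBIC))
s=cv2.imread("pics/scene0.png")
cv2.imwrite("pics/c.png",cv2.resize(s[130:330,180:440],None,fx=3,fy=3,interpolation=cv2.INTER_CUBIC)[:600])
E
```

```text
sq [420.9 387.8 113.7] [[414.2 417.3   0. ]]
bot [438.7 276.4  84.1] [[435.7 286.2   0. ]]
tea [429.3 187.4  19. ] [[428.5 187.5   0. ]]
rc [434.4  72.3  65.2] [[431.8  64.1   0. ]]
lr [582.4 355.9   9.9] [[583.7 357.8   0. ]]
ss [598.7 240.3   6.6] [[599.6 240.8   0. ]]
sr [583.5 133.8   8.7] [[584.6 133.4   0. ]]
box [530.9 -61.3  45.7] [[534.2 -73.9   0. ]]
table [524.1 195.3   1.4] [[524.2 195.3   0. ]]
```

View pics/a.png

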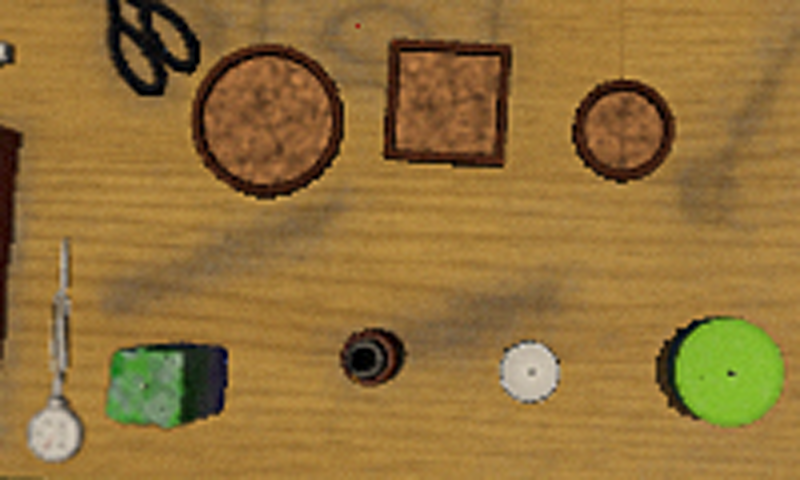

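View pics/b.png

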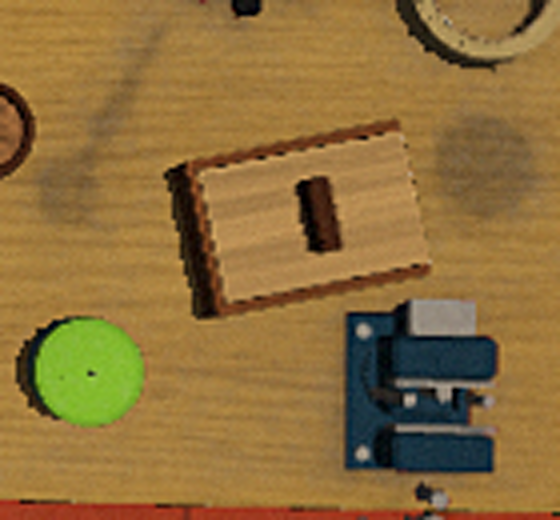

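View pics/c.png

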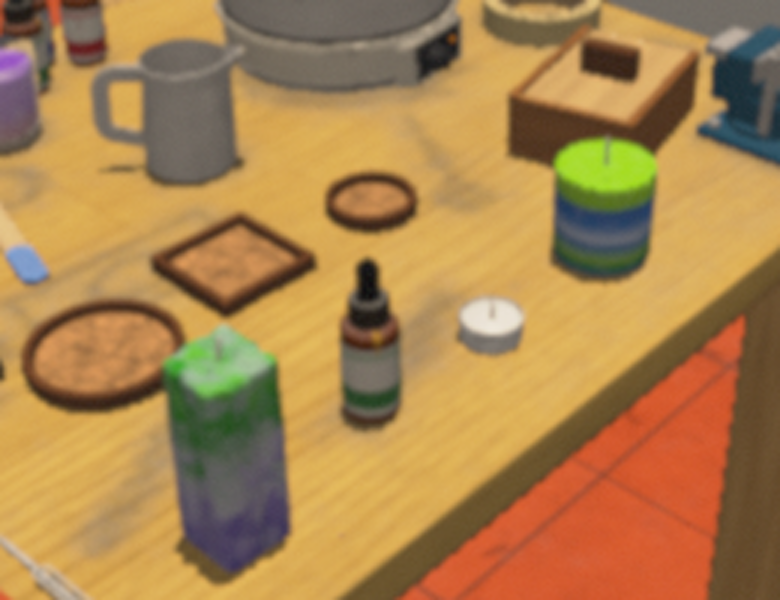

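Run:
```python
from h import *
c=cam("top"); d=np.load("pics/top0.npy"); P=grid(c,d); p=cv2.imread("pics/top0.png")
hsv=cv2.cvtColor(p,cv2.COLOR_BGR2HSV)
def comp(mask,seed,win):
    m=np.zeros(mask.shape,np.uint8);u,v=seed;m[v-win:v+win,u-win:u+win]=mask[v-win:v+win,u-win:u+win]
    n,l,s,ct=cv2.connectedComponentsWithStats(m)
    i=1+np.argmax(s[1:,4]); return (l==i).astype(np.uint8)
def hull(m): 
    cs,_=cv2.findContours(m,cv2.RETR_EXTERNAL,cv2.CHAIN_APPROX_NONE); return max(cs,key=len)[:,0].astype(float)
dark=(hsv[...,2]<125).astype(np.uint8)
# dishes: outline = not table colour -> dark rim
for n,s,w in (("lr",(267,170),24),("ss",(302,165),20),("sr",(346,172),18)):
    s=(257,170) if n=="lr" else s
    m=comp(dark,s,w); h=hull(m); q=cast(c,h,10)[:,:2].astype(np.float32)
    print(n,cv2.minEnclosingCircle(q),cv2.minAreaRect(q),cv2.fitEllipse(q)[0])
Z=P[...,2]
for n,s,w,lo,hi,z in (("sq",(231,236),20,104,118,114),("rc",(371,233),24,58,72,65),("tea",(322,233),12,8,30,14),("bot",(281,229),12,95,110,102)):
    m=comp(((Z>lo)&(Z<hi)&(d>0)).astype(np.uint8),s,w); q=cast(c,hull(m),z)[:,:2].astype(np.float32)
    print(n,m.sum(),cv2.minEnclosingCircle(q),cv2.minAreaRect(q))
# box : cover top plane and grip
m=comp(((Z>60)&(Z<75)).astype(np.uint8),(429,193),18);q=cast(c,hull(m),69)[:,:2].astype(np.float32);print("grip",m.sum(),cv2.minAreaRect(q))
m=comp(((Z>38)&(Z<75)).astype(np.uint8),(426,194),45);q=cast(c,hull(m),47)[:,:2].astype(np.float32);print("box",m.sum(),cv2.minAreaRect(q),cv2.boxPoints(cv2.minAreaRect(q)))
wood=((hsv[...,1]<150)&(hsv[...,2]>130)&(Z>35)&(Z<55)).astype(np.uint8)
m=comp(wood,(426,194),45);q=cast(c,hull(m),45)[:,:2].astype(np.float32);print("cover",m.sum(),cv2.minAreaRect(q),cv2.boxPoints(cv2.minAreaRect(q)))
```

```text
lr ((583.5220336914062, 357.33251953125), 49.530906677246094) ((582.6178588867188, 357.2457580566406), (96.71202850341797, 93.82462310791016), 2.1051292419433594) (583.4227294921875, 357.3213195800781)
ss ((598.2296142578125, 244.02890014648438), 53.17291259765625) ((598.0648803710938, 248.55772399902344), (85.85265350341797, 79.8729248046875), 87.6125717163086) (598.005126953125, 244.35345458984375)
sr ((583.0119018554688, 132.81178283691406), 32.70814514160156) ((582.1695556640625, 132.55465698242188), (63.315250396728516, 62.96519470214844), 1.4990932941436768) (583.0435791015625, 132.74436950683594)
sq 363 ((420.3946228027344, 397.9508056640625), 27.69997787475586) ((419.5084228515625, 398.83331298828125), (41.93347930908203, 44.599761962890625), 1.7137361764907837)
rc 588 ((435.63214111328125, 70.08084869384766), 32.345577239990234) ((435.6995544433594, 69.8779296875), (63.05847930908203, 60.996952056884766), 1.3079092502593994)
tea 190 ((430.2027282714844, 187.19332885742188), 19.135774612426758) ((430.3289794921875, 187.43698120117188), (37.099544525146484, 34.756900787353516), 1.6049199104309082)
bot 27 ((437.5323486328125, 281.9846496582031), 6.199097156524658) ((436.8840026855469, 282.1043395996094), (11.126516342163086, 11.074246406555176), 46.674251556396484)
grip 109 ((531.5499877929688, -64.83588409423828), (43.29671096801758, 13.96900463104248), 12.005224227905273)
box 2205 ((530.7196044921875, -61.936920166015625), (96.22452545166016, 135.44029235839844), 13.066449165344238) [[ 468.5428     -6.847412]
 [ 499.16327  -138.78096 ]
 [ 592.8964   -117.02643 ]
 [ 562.27594    14.90712 ]]
cover 1540 ((531.9203491210938, -66.07459259033203), (81.17190551757812, 127.95246124267578), 12.725896835327148) [[ 478.23825   -12.610496]
 [ 506.42453  -137.41982 ]
 [ 585.6024   -119.53869 ]
 [ 557.41614     5.27063 ]]
```

```bash
cat >> h.py <<'E'
def nominal(yaw): # tool x down, z = world y rotated by yaw (deg)
    a=np.radians(yaw); z=np.array([-np.sin(a),np.cos(a),0]); x=np.array([0,0,-1.]); return np.c_[x,np.cross(z,x),z]
def delta(x,y,z,yaw):
    s=r.sense(); Rt=R.from_euler('xyz',s["tcp_rot"]).as_matrix()
    rv=np.degrees(R.from_matrix(Rt.T@nominal(yaw)).as_rotvec())
    sh=(np.array([x,y,z])-s["eef_pos"])
    print("t %.2f pos"%s["clock"],s["eef_pos"].round(1),"rotvec",rv.round(1),"shift in goal tool axes cm",(nominal(yaw).T@sh/10).round(2),"op %.3f"%s["opening"],"F",s["contact_force"].round(1),"q",s["qpos"].round(2))
E
python3 - <<'E'
from h import *
c=cam("top")
p=cv2.imread("pics/top0.png");hsv=cv2.cvtColor(p,cv2.COLOR_BGR2HSV)
m=((hsv[...,2]<125)).astype(np.uint8);w=np.zeros_like(m);w[147:184,284:321]=m[147:184,284:321]
q=np.argwhere(w)[:,::-1].astype(float)
X=cast(c,q,12)[:,:2]
n,l,s,ct=cv2.connectedComponentsWithStats(w);i=1+np.argmax(s[1:,4]);print(s[i])
q=np.argwhere(l==i)[:,::-1].astype(float);X=cast(c,q,12)[:,:2].astype(np.float32);print(cv2.minAreaRect(X))
crn=(np.array([(390,40),(511,45),(504,166),(385,158)])-1.5)/4+[190,140]
X=cast(c,crn,12);print(X.round(1),X.mean(0)); e=np.diff(X,axis=0);print(np.degrees(np.arctan2(e[:,1],e[:,0]))%90)
crn=(np.array([(113,348),(182,345),(184,428),(107,418)])-1.5)/4+[190,140]
X=cast(c,crn,114);print(X.round(1),X.mean(0)); e=np.diff(X,axis=0);print(np.degrees(np.arctan2(e[:,1],e[:,0]))%90)
print(nominal(0)); print(R.from_euler('xyz',r.sense()["tcp_rot"]).as_matrix().round(2))
delta(420,398,250,0)
E
```

```text
[284 149  34  33 390]
((597.7224731445312, 247.0497589111328), (82.95037078857422, 79.69696807861328), 87.61256408691406)
[[635.9 281.3  12. ]
 [634.8 204.9  12. ]
 [558.  207.   12. ]
 [561.1 281.9  12. ]] [597.44189936 243.7715869   12.        ]
[89.12084005 88.38422576 87.69318364]
[[440.7 418.  114. ]
 [443.5 379.5 114. ]
 [397.9 376.5 114. ]
 [402.  419.7 114. ]] [421.03918062 398.41800271 114.        ]
[ 4.17622171  3.68726421 84.49339316]
[[ 0. -1. -0.]
 [ 0.  0.  1.]
 [-1. -0.  0.]]
[[-0.    0.9   0.43]
 [ 0.    0.43 -0.9 ]
 [-1.    0.   -0.  ]]
t 0.10 pos [ 269.3 -563.5  230.6] rotvec [-1.545e+02 -0.000e+00 -1.000e-01] shift in goal tool axes cm [ -1.94 -15.07  96.15] op 0.999 F [ 0.1 -0.4  0.3] q [-1.13  0.35  1.63  0.    1.16 -0.  ]
```

Run:
```python
from h import *
s=r.sense();Rt=R.from_euler('xyz',s["tcp_rot"]).as_matrix()
print(Rt.T@(np.array([420,398,280])-s["eef_pos"])/10)
```

```text
[ -4.83417032  55.05549015 -80.26548106]
```

Emit:
jog_arm([
  [0,0,0,-0.25,2.75,-4,1],
  [0,0,0,-0.25,2.75,-4,1],
  [0,0,0,-0.25,2.75,-4,1],
  [0,0,0,-0.25,2.75,-4,1],
  [0,0,0,-0.25,2.75,-4,1],
  [0,0,0,-0.25,2.75,-4,1],
  [0,0,0,-0.25,2.75,-4,1],
  [0,0,0,-0.25,2.75,-4,1],
  [0,0,0,-0.25,2.75,-4,1],
  [0,0,0,-0.25,2.75,-4,1],
  [0,0,0,-0.25,2.75,-4,1],
  [0,0,0,-0.25,2.75,-4,1],
  [0,0,0,-0.25,2.75,-4,1],
  [0,0,0,-0.25,2.75,-4,1],
  [0,0,0,-0.25,2.75,-4,1],
  [0,0,0,-0.25,2.75,-4,1],
  [0,0,0,-0.25,2.75,-4,1],
  [0,0,0,-0.25,2.75,-4,1],
  [0,0,0,-0.25,2.75,-4,1],
  [0,0,0,-0.25,2.75,-4,1],
])

```text
clock: 2.1
eef_pos: [420.5, 397.1, 281.0]
tcp_rot: [-1.035, 1.57, -2.159]
contact_force: [1.3, 0.3, -0.0]
opening: 1.0
```

Emit:
jog_arm([
  [-8.5,0,0,0,0,0,1],
  [-8.5,0,0,0,0,0,1],
  [-8.5,0,0,0,0,0,1],
  [-8.5,0,0,0,0,0,1],
  [-8.5,0,0,0,0,0,1],
  [-8.5,0,0,0,0,0,1],
  [-8.5,0,0,0,0,0,1],
  [-8.5,0,0,0,0,0,1],
  [-8.5,0,0,0,0,0,1],
  [-8.5,0,0,0,0,0,1],
  [-8.5,0,0,0,0,0,1],
  [-8.5,0,0,0,0,0,1],
  [-8.5,0,0,0,0,0,1],
  [-8.5,0,0,0,0,0,1],
  [-8.5,0,0,0,0,0,1],
  [-8.5,0,0,0,0,0,1],
  [-8.5,0,0,0,0,0,1],
  [-8.5,0,0,0,0,0,1],
  [0,0,0,0,0,0,1],
  [0,0,0,0,0,0,1],
])

```text
clock: 4.1
eef_pos: [420.7, 394.9, 281.0]
tcp_rot: [2.366, 1.57, -2.377]
contact_force: [-0.1, -0.1, 0.9]
opening: 0.996
```

Run:
```python
from h import *
s=r.sense(); p,d=r.grab_frame("wrist"); cv2.imwrite("pics/w1.png",p[:,:,::-1]); np.save("pics/w1.npy",d)
import pickle; pickle.dump(s,open("pics/w1.pkl","wb"))
delta(421,398.4,68,0)
c=cam("wrist",s);print(proj(c,[[421,398,114],[437.5,282,102],[583,357,10],[598,244,10]]).round())
```

```text
t 4.15 pos [420.7 395.  281.1] rotvec [-1.7 -0.  -0. ] shift in goal tool axes cm [21.31 -0.03  0.34] op 0.999 F [-0.7  1.  -0.3] q [ 0.75  0.23  1.68 -0.    1.22 -0.79]
[[322. 174.]
 [226. 188.]
 [299. 255.]
 [233. 264.]]
```

View pics/w1.png

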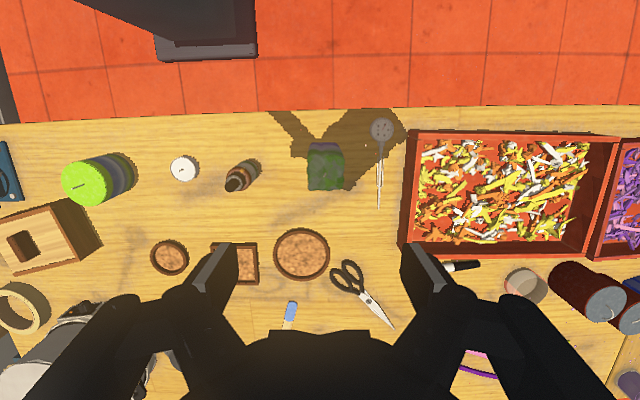

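The wrist view matches the estimates: candle top near (326,170), bottle bulb near (233,184), large dish centred on (301,254).

Run:
```python
from h import *
import pickle
s=pickle.load(open("pics/w1.pkl","rb"));c=cam("wrist",s);d=np.load("pics/w1.npy");P=grid(c,d);Z=P[...,2]
p=cv2.imread("pics/w1.png"); cv2.imwrite("pics/w1z.png",cv2.resize(p[125:205,290:365],None,fx=7,fy=7,interpolation=cv2.INTER_CUBIC))
def f(u0,v0,w,lo,hi,z):
    m=np.zeros(Z.shape,np.uint8);m[v0-w:v0+w,u0-w:u0+w]=((Z>lo)&(Z<hi))[v0-w:v0+w,u0-w:u0+w]
    n,l,st,ct=cv2.connectedComponentsWithStats(m);i=1+np.argmax(st[1:,4])
    cs,_=cv2.findContours((l==i).astype(np.uint8),cv2.RETR_EXTERNAL,cv2.CHAIN_APPROX_NONE)
    q=cast(c,max(cs,key=len)[:,0],z)[:,:2].astype(np.float32); print(st[i],cv2.minEnclosingCircle(q),cv2.minAreaRect(q))
f(325,171,28,106,120,114)
f(90,180,40,58,72,65)
f(183,169,15,8,30,14)
```

```text
[ 306  153   39   38 1299] ((419.0762939453125, 400.5889892578125), 27.178607940673828) ((418.48907470703125, 401.26605224609375), (42.626564025878906, 42.82609176635742), 88.33643341064453)
[  61  160   50   47 1756] ((435.92041015625, 74.18780517578125), 35.92093276977539) ((435.75738525390625, 74.26303100585938), (64.78504943847656, 70.15533447265625), 26.148893356323242)
[170 157  27  25 542] ((429.50421142578125, 189.96852111816406), 21.386260986328125) ((431.2058410644531, 189.500244140625), (40.95283126831055, 36.92152404785156), 88.03315734863281)
```

View pics/w1z.png

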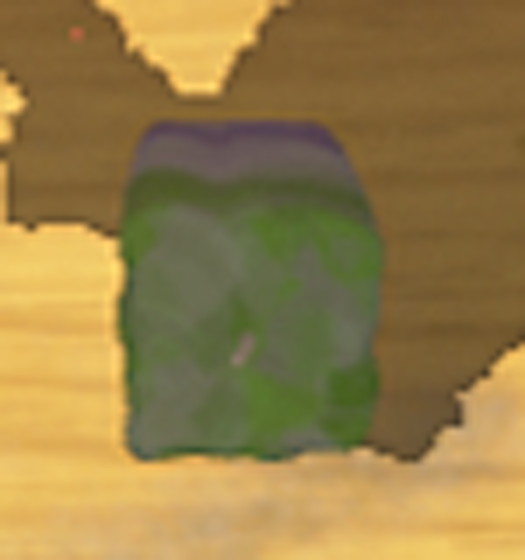

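Run:
```python
from h import *
delta(419.7,399.5,60,-1.7)
```

```text
t 4.15 pos [420.7 395.  281.1] rotvec [ 0. -0. -0.] shift in goal tool axes cm [22.11  0.11  0.45] op 0.999 F [-0.7  1.  -0.3] q [ 0.75  0.23  1.68 -0.    1.22 -0.79]
```

Emit:
jog_arm([
  [0,0,0,0,0.1,0.45,1],
  [0,0,0,4,0,0,1],
  [0,0,0,4,0,0,1],
  [0,0,0,4,0,0,1],
  [0,0,0,4,0,0,1],
  [0,0,0,2.5,0,0,1],
  [0,0,0,1.5,0,0,1],
  [0,0,0,1,0,0,1],
  [0,0,0,0.6,0,0,1],
  [0,0,0,0.5,0,0,1],
  [0,0,0,0,0,0,1],
  [0,0,0,0,0,0,0.8],
  [0,0,0,0,0,0,0.7],
  [0,0,0,0,0,0,0.6],
  [0,0,0,0,0,0,0.5],
  [0,0,0,0,0,0,0.4],
  [0,0,0,0,0,0,0.3],
  [0,0,0,0,0,0,0.3],
  [0,0,0,0,0,0,0.3],
  [0,0,0,0,0,0,0.3],
], force=35)

```text
clock: 6.15
eef_pos: [420.2, 400.0, 60.9]
tcp_rot: [-0.667, 1.57, 0.878]
contact_force: [-0.8, 1.7, 5.3]
opening: 0.509
```

Run:
```python
from h import *
delta(598,244,190,-1.7)
p,d=r.grab_frame("scene"); cv2.imwrite("pics/s2.png",p[:,:,::-1])
```

```text
t 6.15 pos [420.2 400.   60.9] rotvec [0.2 0.  0. ] shift in goal tool axes cm [-12.91 -18.23 -15.07] op 0.509 F [-0.8  1.7  5.3] q [ 0.76  0.5   1.86  0.    0.79 -0.79]
```

View pics/s2.png

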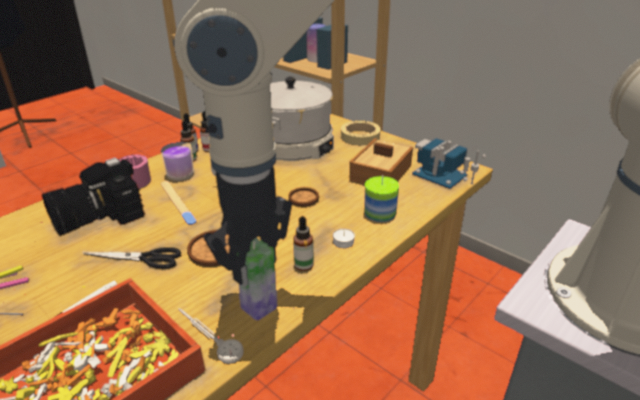

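Emit:
jog_arm([
  [0,0,0,-0.5,0,0,0.3],
  [0,0,0,-1.5,0,0,0.3],
  [0,0,0,-2.5,0,0,0.3],
  [0,0,0,-2,0,0,0.3],
  [0,0,0,-1,-0.6,-0.5,0.3],
  [0,0,0,0,-1.2,-1,0.3],
  [0,0,0,0,-1.8,-1.5,0.3],
  [0,0,0,0,-2.4,-2,0.3],
  [0,0,0,0,-2.4,-2,0.3],
  [0,0,0,0,-2.4,-2,0.3],
  [0,0,0,0,-2.4,-2,0.3],
  [0,0,0,0,-1.8,-1.5,0.3],
  [0,0,0,0,-1.2,-1,0.3],
  [0,0,0,0,-1.2,-1,0.3],
  [0,0,0,0,-0.8,-0.6,0.3],
  [0,0,0,0,0,0,0.3],
  [0,0,0,0,0,0,0.3],
  [0,0,0,0,0,0,0.3],
])

```text
clock: 8.0
eef_pos: [597.3, 244.6, 135.3]
tcp_rot: [1.492, 1.57, 3.038]
contact_force: [-0.9, 0.9, -2.3]
opening: 0.507
```

Run:
```python
from h import *
delta(597.5,244,66,-1.7)
s=r.sense();p,d=r.grab_frame("wrist"); cv2.imwrite("pics/w3.png",p[:,:,::-1])
p,d=r.grab_frame("scene"); cv2.imwrite("pics/s3.png",cv2.resize(p[100:340,150:450,::-1],None,fx=2,fy=2))
```

```text
t 8.00 pos [597.3 244.6 135.3] rotvec [ 0.3  0.  -0. ] shift in goal tool axes cm [ 6.93 -0.02 -0.06] op 0.507 F [-0.9  0.9 -2.3] q [ 0.39  0.48  1.67  0.    0.99 -1.16]
```

View pics/w3.png

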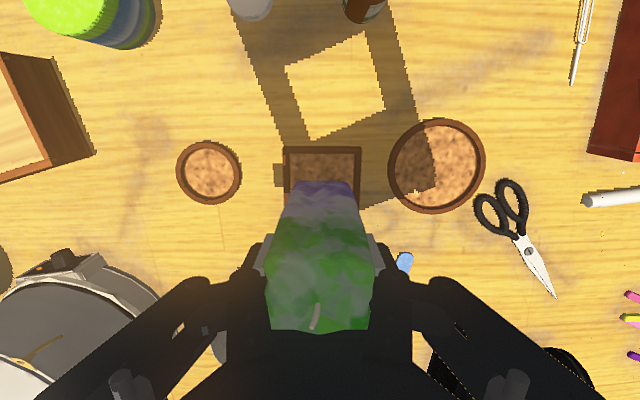

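View pics/s3.png

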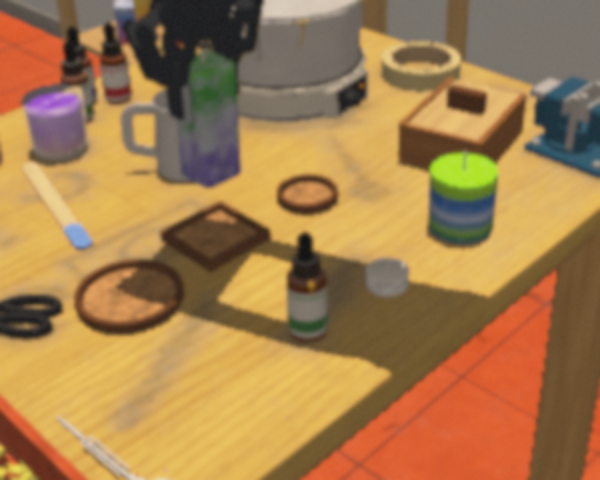

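Run:
```python
from h import *
s=r.sense();c=cam("wrist",s)
print(cast(c,[(285,147),(361,147)],12).round(1)); print(cast(c,[(303,182),(351,182)],74).round(1))
print(cast(c,[(209,172),(437,166)],12).round(1))
```

```text
[[560.  213.   12. ]
 [561.7 285.   12. ]]
[[578.  232.8  74. ]
 [578.8 268.9  74. ]]
[[582.4 137.1  12. ]
 [581.6 359.4  12. ]]
```

Emit:
jog_arm([
  [0,0,0,1.5,0,-0.05,0.3],
  [0,0,0,1.5,0,-0.05,0.3],
  [0,0,0,1.5,0,0,0.3],
  [0,0,0,1,0,0,0.3],
  [0,0,0,0.5,0,0,0.3],
  [0,0,0,0.4,0,0,0.3],
  [0,0,0,0.3,0,0,0.3],
  [0,0,0,0.2,0,0,0.3],
  [0,0,0,0,0,0,0.3],
  [0,0,0,0,0,0,0.3],
])

```text
clock: 9.1
eef_pos: [598.2, 243.0, 66.6]
tcp_rot: [-1.158, 1.57, 0.387]
contact_force: [0.3, 0.6, -1.8]
opening: 0.505
```

Run:
```python
from h import *
delta(597.5,244,66,-1.7)
s=r.sense();p,d=r.grab_frame("wrist"); cv2.imwrite("pics/w4.png",p[:,:,::-1])
```

```text
t 9.10 pos [598.2 243.   66.6] rotvec [0.2 0.  0. ] shift in goal tool axes cm [0.06 0.07 0.09] op 0.505 F [ 0.3  0.6 -1.8] q [ 0.38  0.57  1.7   0.    0.87 -1.16]
```

View pics/w4.png

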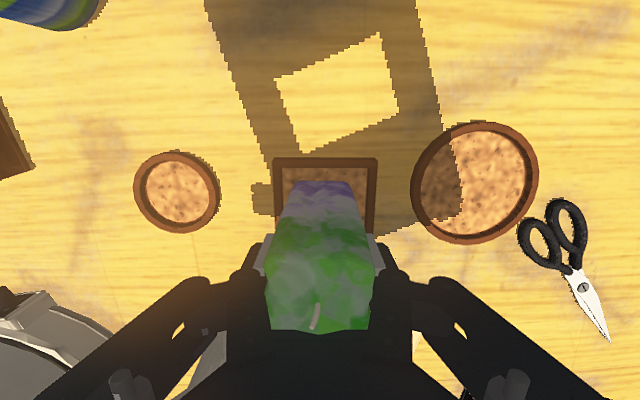

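Emit:
jog_arm([
  [0,0,0,0.1,0,0,0.3],
  [0,0,0,0,0,0,0.55],
  [0,0,0,0,0,0,0.6],
  [0,0,0,0,0,0,0.75],
  [0,0,0,0,0,0,0.9],
  [0,0,0,0,0,0,1],
  [0,0,0,0,0,0,1],
  [0,0,0,-1.5,0,0,1],
  [0,0,0,-3,0,0,1],
  [0,0,0,-4,0,0,1],
  [0,0,0,-3,0,0,1],
  [0,0,0,0,0,0,1],
  [0,0,0,0,0,0,1],
])

```text
clock: 10.45
eef_pos: [598.4, 243.2, 181.9]
tcp_rot: [-1.159, 1.568, 0.387]
contact_force: [0.3, -0.7, 0.0]
opening: 1.003
```

Run:
```python
from h import *
delta(437.5,282,180,-1.7)
s=r.sense();p,d=r.grab_frame("wrist"); cv2.imwrite("pics/w5.png",p[:,:,::-1])
```

```text
t 10.45 pos [598.4 243.2 181.9] rotvec [0.2 0.1 0.1] shift in goal tool axes cm [ 0.19 16.2   3.41] op 1.003 F [ 0.3 -0.7  0. ] q [ 0.38  0.43  1.63  0.    1.08 -1.16]
```

View pics/w5.png

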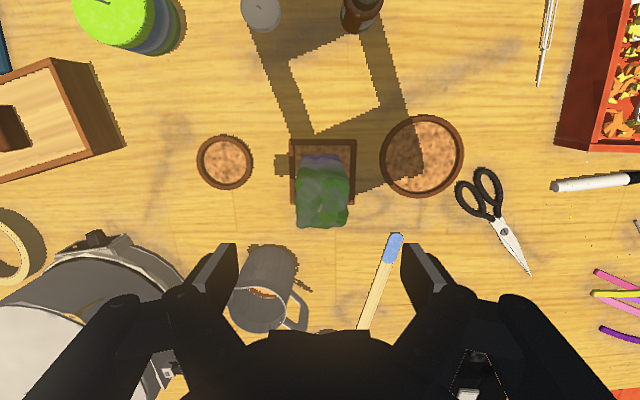

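Emit:
jog_arm([
  [0,0,0,0,1,0.2,1],
  [0,0,0,0,3,0.6,1],
  [0,0,0,0,4,0.9,1],
  [0,0,0,0,4,0.9,1],
  [0,0,0,0,3,0.6,1],
  [0,0,0,0,1.2,0.2,1],
  [0,0,0,0,0,0,1],
  [0,0,0,0,0,0,1],
])

```text
clock: 11.3
eef_pos: [437.6, 281.2, 180.2]
tcp_rot: [-1.663, 1.57, -0.117]
contact_force: [-0.5, 0.9, 0.7]
opening: 0.996
```

Run:
```python
from h import *
delta(437.5,282.5,34,-1.7)
s=r.sense();p,d=r.grab_frame("wrist"); cv2.imwrite("pics/w6.png",p[:,:,::-1])
c=cam("wrist",s);Z=grid(c,d)[...,2];m=np.zeros(Z.shape,np.uint8)
print(proj(c,[[437.5,282,102],[437.5,282,62],[437.5,282,0],[420,282,0]]).round())
```

```text
t 11.30 pos [437.6 281.2 180.2] rotvec [ 0.3 -0.   0. ] shift in goal tool axes cm [1.462e+01 1.000e-02 1.300e-01] op 0.996 F [-0.5  0.9  0.7] q [ 0.57  0.25  1.91 -0.    0.99 -0.98]
[[320. 199.]
 [320. 186.]
 [320. 171.]
 [320. 156.]]
```

View pics/w6.png

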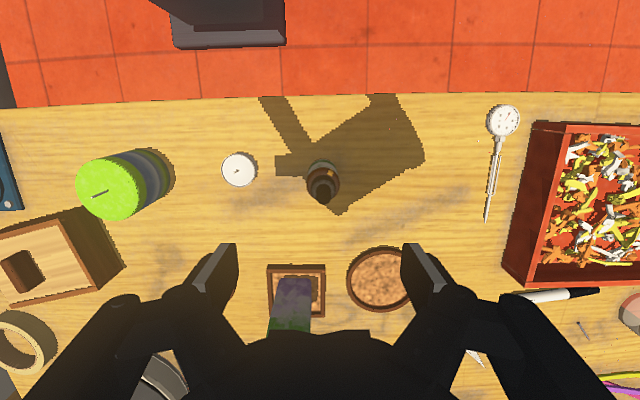

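Run:
```python
import cv2
p=cv2.imread("pics/w6.png"); cv2.imwrite("pics/w6z.png",cv2.resize(p[145:215,285:360],None,fx=8,fy=8,interpolation=cv2.INTER_CUBIC))
```

```text
(no output)
```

View pics/w6z.png

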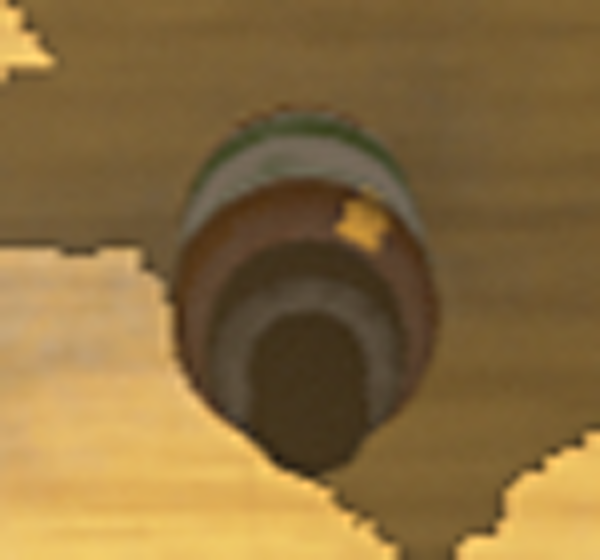

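Emit:
jog_arm([
  [0,0,0,2,0.05,0.25,1],
  [0,0,0,3.5,0,0,1],
  [0,0,0,3.5,0,0,1],
  [0,0,0,2.5,0,0,1],
  [0,0,0,1.5,0,0,1],
  [0,0,0,1,0,0,1],
  [0,0,0,0.5,0,0,1],
  [0,0,0,0,0,0,0.85],
  [0,0,0,0,0,0,0.7],
  [0,0,0,0,0,0,0.6],
  [0,0,0,0,0,0,0.5],
  [0,0,0,0,0,0,0.45],
  [0,0,0,0,0,0,0.4],
  [0,0,0,0,0,0,0.35],
  [0,0,0,0,0,0,0.3],
  [0,0,0,0,0,0,0.25],
  [0,0,0,0,0,0,0.2],
  [0,0,0,0,0,0,0.2],
  [0,0,0,0,0,0,0.2],
  [0,0,0,0,0,0,0.2],
], force=25)

```text
clock: 13.35
eef_pos: [436.7, 283.8, 35.6]
tcp_rot: [-0.857, 1.57, 0.688]
contact_force: [-0.7, 1.1, 5.0]
opening: 0.364
```

Run:
```python
from h import *
delta(583,133,120,-1.7)
p,d=r.grab_frame("scene"); cv2.imwrite("pics/s7.png",cv2.resize(p[100:340,150:450,::-1],None,fx=2,fy=2))
```

```text
t 13.35 pos [436.7 283.8  35.6] rotvec [0.2 0.  0. ] shift in goal tool axes cm [ -8.44 -15.07 -14.64] op 0.364 F [-0.7  1.1  5. ] q [ 0.57  0.47  2.    0.    0.67 -0.97]
```

View pics/s7.png

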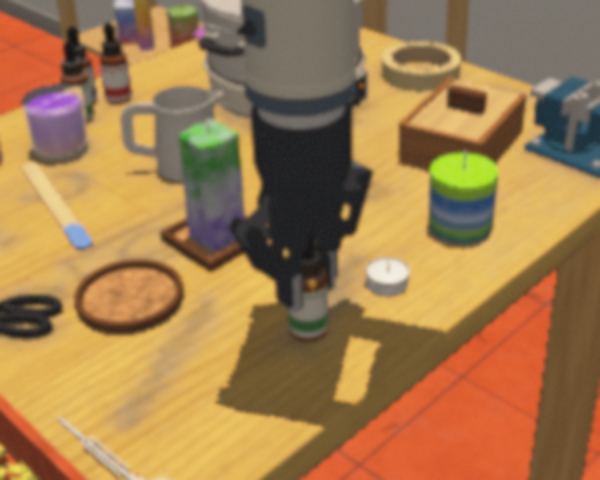

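Emit:
jog_arm([
  [0,0,0,-0.5,0,0,0.2],
  [0,0,0,-1.5,0,0,0.2],
  [0,0,0,-2.5,0,0,0.2],
  [0,0,0,-2.5,0,0,0.2],
  [0,0,0,-1.5,-0.4,-1,0.2],
  [0,0,0,0,-0.9,-2,0.2],
  [0,0,0,0,-1.2,-2.7,0.2],
  [0,0,0,0,-1.4,-2.7,0.2],
  [0,0,0,0,-1.8,-2,0.2],
  [0,0,0,0,-2.2,-1.5,0.2],
  [0,0,0,0,-2.4,-1.2,0.2],
  [0,0,0,0,-2.1,-0.8,0.2],
  [0,0,0,0,-1.5,-0.5,0.2],
  [0,0,0,0,-0.9,-0.2,0.2],
  [0,0,0,0,-0.27,-0.04,0.2],
  [0,0,0,0,0,0,0.2],
  [0,0,0,0,0,0,0.2],
  [0,0,0,0,0,0,0.2],
])

```text
clock: 15.2
eef_pos: [582.6, 133.8, 120.3]
tcp_rot: [1.678, 1.57, -3.059]
contact_force: [-0.3, 0.7, -1.6]
opening: 0.362
```

Run:
```python
from h import *
delta(583,133,41,-1.7)
s=r.sense();p,d=r.grab_frame("wrist"); cv2.imwrite("pics/w8.png",p[:,:,::-1]);c=cam("wrist",s)
print(proj(c,[[583,133,5],[583,133,s["eef_pos"][2]-35.6]]))
```

```text
t 15.20 pos [582.6 133.8 120.3] rotvec [ 0.3 -0.  -0. ] shift in goal tool axes cm [ 7.93 -0.04 -0.08] op 0.362 F [-0.3  0.7 -1.6] q [ 0.22  0.44  1.79  0.    0.92 -1.32]
[[318.49497503 187.00611065]
 [318.24423192 219.33340234]]
```

View pics/w8.png

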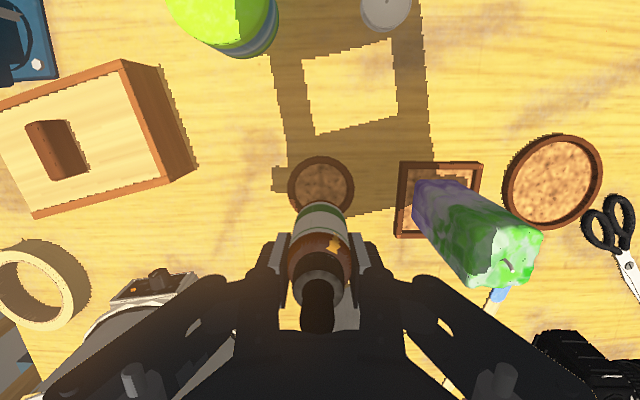

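Emit:
jog_arm([
  [0,0,0,1.5,0,0.1,0.2],
  [0,0,0,2,0,0,0.2],
  [0,0,0,1.7,0,0,0.2],
  [0,0,0,1.1,0,0,0.2],
  [0,0,0,0.6,0,0,0.2],
  [0,0,0,0.4,0,0,0.2],
  [0,0,0,0.3,0,0,0.2],
  [0,0,0,0.2,0,0,0.2],
  [0,0,0,0,0,0,0.2],
  [0,0,0,0,0,0,0.2],
])

```text
clock: 16.25
eef_pos: [583.7, 134.5, 42.7]
tcp_rot: [-1.349, 1.57, 0.196]
contact_force: [-0.9, -0.9, -0.3]
opening: 0.362
```

Run:
```python
from h import *
delta(583,133,41,-1.7)
s=r.sense();p,d=r.grab_frame("wrist"); cv2.imwrite("pics/w9.png",p[:,:,::-1])
```

```text
t 16.25 pos [583.7 134.5  42.7] rotvec [0.2 0.  0. ] shift in goal tool axes cm [ 0.17  0.06 -0.15] op 0.362 F [-0.9 -0.9 -0.3] q [ 0.22  0.55  1.82 -0.    0.77 -1.32]
```

View pics/w9.png

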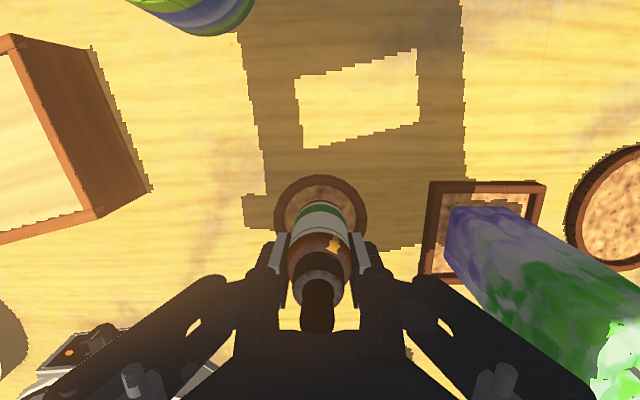

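Emit:
jog_arm([
  [0,0,0,0.12,0,0,0.2],
  [0,0,0,0,0,0,0.2],
  [0,0,0,0,0,0,0.38],
  [0,0,0,0,0,0,0.42],
  [0,0,0,0,0,0,0.5],
  [0,0,0,0,0,0,0.65],
  [0,0,0,0,0,0,0.8],
  [0,0,0,0,0,0,0.8],
  [0,0,0,-1,0,0,0.8],
  [0,0,0,-3,0,0,0.8],
  [0,0,0,-4,0,0,0.9],
  [0,0,0,-4,0,0,1],
  [0,0,0,-2,0,0,1],
  [0,0,0,0,0,0,1],
  [0,0,0,0,0,0,1],
])

```text
clock: 17.8
eef_pos: [583.4, 134.4, 181.6]
tcp_rot: [-1.29, 1.57, 0.255]
contact_force: [-0.6, -0.2, -1.0]
opening: 0.998
```

Run:
```python
from h import *
delta(435.7,71,165,-1.7)
s=r.sense();p,d=r.grab_frame("wrist"); cv2.imwrite("pics/w10.png",p[:,:,::-1])
```

```text
t 17.80 pos [583.4 134.4 181.6] rotvec [0.2 0.  0.1] shift in goal tool axes cm [ 1.66 14.57 -6.78] op 0.998 F [-0.6 -0.2 -1. ] q [ 0.22  0.36  1.74  0.    1.04 -1.32]
```

View pics/w10.png

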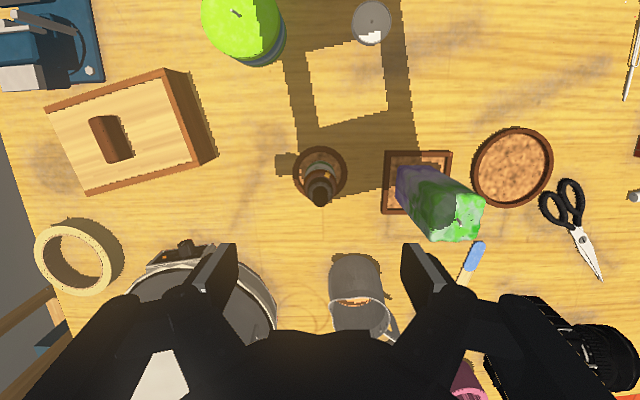

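The bottle stands upright in its dish at about (320,175). Next I'll move over the round candle.

Emit:
jog_arm([
  [0,0,0,0,1.5,-0.7,1],
  [0,0,0,0,3,-1.4,1],
  [0,0,0,0,4,-1.8,1],
  [0,0,0,0,3.5,-1.6,1],
  [0,0,0,0,2,-1,1],
  [0,0,0,0,0.6,-0.3,1],
  [0,0,0,0,0,0,1],
  [0,0,0,0,0,0,1],
])

```text
clock: 18.65
eef_pos: [436.8, 70.5, 181.0]
tcp_rot: [-1.226, 1.57, 0.319]
contact_force: [0.8, 0.3, -0.2]
opening: 0.998
```

Run:
```python
from h import *
delta(435.7,71,22,-1.7)
s=r.sense();p,d=r.grab_frame("wrist"); cv2.imwrite("pics/w11.png",p[:,:,::-1])
c=cam("wrist",s);Z=grid(c,d)[...,2];m=np.zeros(Z.shape,np.uint8)
m[120:260,240:400]=((Z>60)&(Z<69))[120:260,240:400]
n,l,st,ct=cv2.connectedComponentsWithStats(m);i=1+np.argmax(st[1:,4])
cs,_=cv2.findContours((l==i).astype(np.uint8),cv2.RETR_EXTERNAL,cv2.CHAIN_APPROX_NONE)
q=cast(c,max(cs,key=len)[:,0],65)[:,:2].astype(np.float32); print(st[i],cv2.minEnclosingCircle(q),cv2.fitEllipse(q)[0])
```

```text
t 18.65 pos [436.8  70.5 181. ] rotvec [0.2 0.  0. ] shift in goal tool axes cm [15.9   0.11  0.05] op 0.998 F [ 0.8  0.3 -0.2] q [ 0.16  0.13  2.06  0.    0.95 -1.39]
[ 288  152   67   65 3403] ((435.5419006347656, 72.07928466796875), 32.539520263671875) (435.66607666015625, 71.74067687988281)
```

View pics/w11.png

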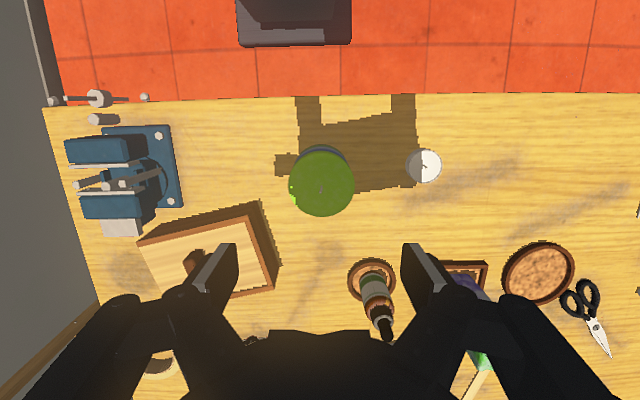

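Emit:
jog_arm([
  [0,0,0,2,0.1,0.1,1],
  [0,0,0,3.5,0,0,1],
  [0,0,0,3.5,0,0,1],
  [0,0,0,3,0,0,1],
  [0,0,0,2,0,0,1],
  [0,0,0,1.3,0,0,1],
  [0,0,0,0.7,0,0,1],
  [0,0,0,0.3,0,0,1],
  [0,0,0,0,0,0,1],
  [0,0,0,0,0,0,0.9],
  [0,0,0,0,0,0,0.8],
  [0,0,0,0,0,0,0.7],
  [0,0,0,0,0,0,0.6],
  [0,0,0,0,0,0,0.5],
  [0,0,0,0,0,0,0.5],
  [0,0,0,0,0,0,0.5],
  [0,0,0,0,0,0,0.5],
], force=35)

```text
clock: 20.4
eef_pos: [435.3, 71.4, 18.9]
tcp_rot: [-1.274, 1.569, 0.271]
contact_force: [-1.6, 0.6, 6.8]
opening: 0.734
```

Run:
```python
from h import *
delta(583.3,357.5,120,-1.7)
```

```text
t 20.40 pos [435.3  71.4  18.9] rotvec [0.2 0.  0.1] shift in goal tool axes cm [-10.11 -13.94  29.04] op 0.734 F [-1.6  0.6  6.8] q [ 0.16  0.42  2.17  0.    0.55 -1.39]
```

Emit:
jog_arm([
  [0,0,0,-0.5,0,0,0.5],
  [0,0,0,-1.5,0,0,0.5],
  [0,0,0,-2.5,0,0,0.5],
  [0,0,0,-2.5,0,0,0.5],
  [0,0,0,-2,0,1,0.5],
  [0,0,0,-1,0,2,0.5],
  [0,0,0,0,0,3,0.5],
  [0,0,0,0,0,4,0.5],
  [0,0,0,0,0,4,0.5],
  [0,0,0,0,0,4,0.5],
  [0,0,0,0,-0.5,4,0.5],
  [0,0,0,0,-1,3,0.5],
  [0,0,0,0,-1.8,2,0.5],
  [0,0,0,0,-2.4,1.2,0.5],
  [0,0,0,0,-2.6,0.6,0.5],
  [0,0,0,0,-2.4,0.24,0.5],
  [0,0,0,0,-1.8,0,0.5],
  [0,0,0,0,-1,0,0.5],
  [0,0,0,0,-0.44,0,0.5],
  [0,0,0,0,0,0,0.5],
])

```text
clock: 22.4
eef_pos: [581.3, 357.6, 118.0]
tcp_rot: [2.014, 1.57, -2.724]
contact_force: [-0.5, 0.4, -2.8]
opening: 0.732
```

Run:
```python
from h import *
delta(583.3,357.5,25,-1.7)
s=r.sense();p,d=r.grab_frame("wrist"); cv2.imwrite("pics/w12.png",p[:,:,::-1]);c=cam("wrist",s)
print(proj(c,[[583.3,357.5,12]]))
```

```text
t 22.40 pos [581.3 357.6 118. ] rotvec [ 0.2 -0.  -0. ] shift in goal tool axes cm [ 9.3  -0.2  -0.01] op 0.732 F [-0.5  0.4 -2.8] q [ 0.55  0.55  1.59  0.    1.   -1.  ]
[[319.22472369 191.50923203]]
```

View pics/w12.png

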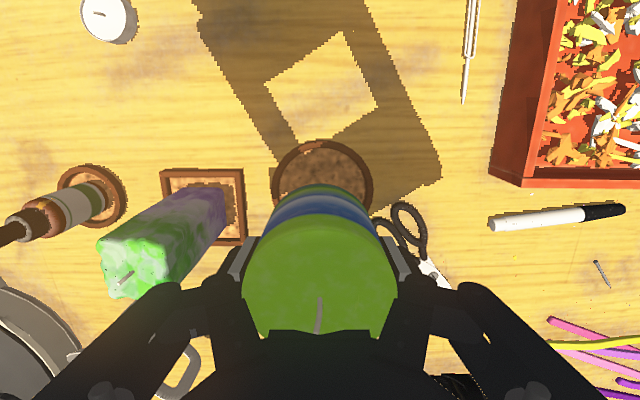

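Emit:
jog_arm([
  [0,0,0,1.5,-0.1,0.1,0.5],
  [0,0,0,2,0,0,0.5],
  [0,0,0,2,0,0,0.5],
  [0,0,0,1.4,0,0,0.5],
  [0,0,0,0.9,0,0,0.5],
  [0,0,0,0.5,0,0,0.5],
  [0,0,0,0.4,0,0,0.5],
  [0,0,0,0.3,0,0,0.5],
  [0,0,0,0.1,0,0,0.5],
  [0,0,0,0,0,0,0.5],
  [0,0,0,0,0,0,0.5],
])

```text
clock: 23.55
eef_pos: [582.8, 359.0, 27.5]
tcp_rot: [-0.946, 1.57, 0.599]
contact_force: [-0.1, 0.1, -1.9]
opening: 0.73
```

Run:
```python
from h import *
delta(583.3,357.5,24,-1.7)
s=r.sense();p,d=r.grab_frame("wrist"); cv2.imwrite("pics/w13.png",p[:,:,::-1])
```

```text
t 23.55 pos [582.8 359.   27.5] rotvec [0.2 0.  0. ] shift in goal tool axes cm [ 0.35 -0.06 -0.15] op 0.730 F [-0.1  0.1 -1.9] q [ 0.55  0.67  1.62  0.    0.85 -1.  ]
```

View pics/w13.png

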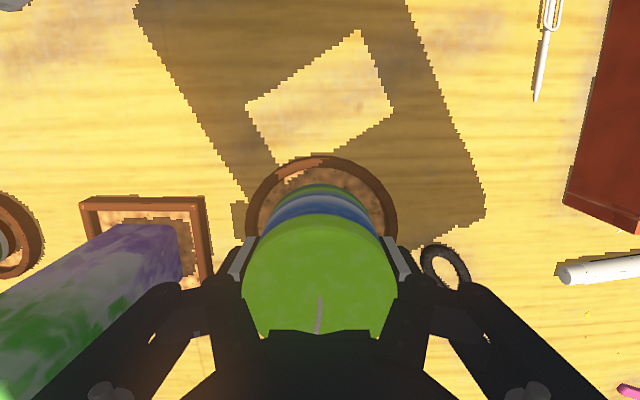

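Emit:
jog_arm([
  [0,0,0,0.15,0,0,0.5],
  [0,0,0,0.15,0,0,0.5],
  [0,0,0,0,0,0,0.5],
  [0,0,0,0,0,0,0.5],
  [0,0,0,0,0,0,0.5],
])

```text
clock: 24.1
eef_pos: [582.6, 359.0, 24.1]
tcp_rot: [-0.827, 1.571, 0.718]
contact_force: [-0.4, 0.2, -2.3]
opening: 0.729
```

Emit:
jog_arm([
  [0,0,0,0,0,0,0.75],
  [0,0,0,0,0,0,0.8],
  [0,0,0,0,0,0,0.9],
  [0,0,0,0,0,0,1],
  [0,0,0,0,0,0,1],
  [0,0,0,0,0,0,1],
  [0,0,0,-1,0,0,1],
  [0,0,0,-3,0,0,1],
  [0,0,0,-4,0,0,1],
  [0,0,0,-4,0,0,1],
  [0,0,0,-3,0,0,1],
  [0,0,0,0,0,0,1],
  [0,0,0,0,0,0,1],
])

```text
clock: 25.4
eef_pos: [582.8, 359.1, 175.4]
tcp_rot: [-0.972, 1.569, 0.574]
contact_force: [-0.4, 0.2, -1.5]
opening: 0.996
```

Run:
```python
from h import *
delta(538.0,-90,180,-1.7)
s=r.sense();p,d=r.grab_frame("wrist"); cv2.imwrite("pics/w14.png",p[:,:,::-1])
```

```text
t 25.40 pos [582.8 359.1 175.4] rotvec [0.2 0.1 0.1] shift in goal tool axes cm [ -0.46   3.15 -45.02] op 0.996 F [-0.4  0.2 -1.5] q [ 0.55  0.49  1.55  0.    1.1  -1.  ]
```

View pics/w14.png

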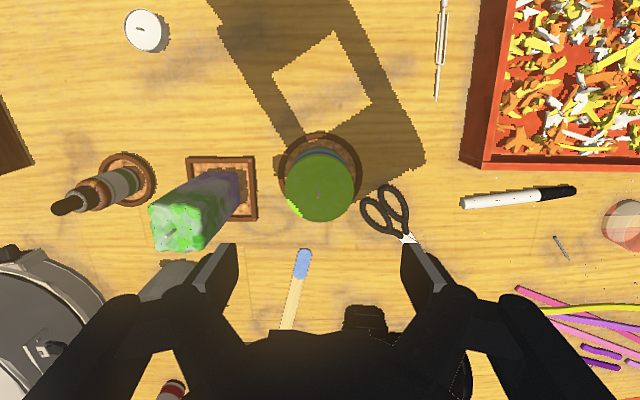

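Emit:
jog_arm([
  [0,0,0,0,0.2,-2,1],
  [0,0,0,0,0.4,-4,1],
  [0,0,0,0,0.4,-4.5,1],
  [0,0,0,0,0.4,-4.5,1],
  [0,0,0,0,0.4,-4.5,1],
  [0,0,0,0,0.4,-4.5,1],
  [0,0,0,0,0.4,-4.5,1],
  [0,0,0,0,0.4,-4.5,1],
  [0,0,0,0,0.4,-4.5,0.8],
  [0,0,0,0,0.4,-3.5,0.6],
  [0,0,0,0,0.07,-1.5,0.5],
  [-4,0,0,0,0,0,0.45],
  [-6.5,0,0,0,0,0,0.45],
  [-4,0,0,0,0,0,0.45],
  [0,0,0,0,0,0,0.45],
  [0,0,0,0,0,0,0.45],
])

```text
clock: 27.05
eef_pos: [532.4, -64.7, 173.4]
tcp_rot: [1.165, 1.569, 2.962]
contact_force: [1.0, -0.3, -0.8]
opening: 0.45
```

Run:
```python
from h import *
delta(531.5,-64.8,52,12.8)
s=r.sense();p,d=r.grab_frame("wrist"); cv2.imwrite("pics/w15.png",p[:,:,::-1])
c=cam("wrist",s);P=grid(c,d);Z=P[...,2]
np.save("pics/w15P.npy",P)
```

```text
t 27.05 pos [532.4 -64.7 173.4] rotvec [ 0.1  0.  -0.1] shift in goal tool axes cm [1.214e+01 9.000e-02 1.000e-02] op 0.450 F [ 1.  -0.3 -0.8] q [-0.12  0.28  1.88  0.    0.98 -1.92]
```

View pics/w15.png

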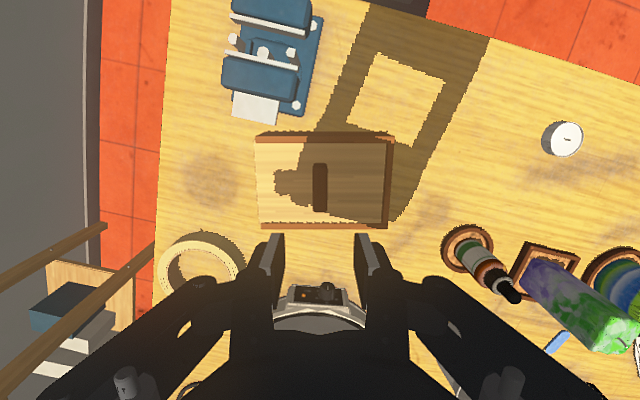

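Emit:
jog_arm([
  [0,0,0,2,0,0,0.45],
  [0,0,0,3.5,0,0,0.45],
  [0,0,0,3.5,0,0,0.45],
  [0,0,0,2,0,0,0.45],
  [0,0,0,1,0,0,0.45],
  [0,0,0,0.3,0,0,0.35],
  [0,0,0,0,0,0,0.3],
  [0,0,0,0,0,0,0.3],
])

```text
clock: 27.9
eef_pos: [533.9, -65.0, 52.1]
tcp_rot: [-1.921, 1.569, -0.122]
contact_force: [-0.6, 0.8, -0.2]
opening: 0.301
```

Run:
```python
from h import *
delta(531.5,-64.8,52,12.8)
s=r.sense();p,d=r.grab_frame("wrist"); cv2.imwrite("pics/w16.png",p[:,:,::-1])
```

```text
t 27.90 pos [533.9 -65.   52.1] rotvec [ 0.2 -0.   0.1] shift in goal tool axes cm [0.01 0.23 0.08] op 0.301 F [-0.6  0.8 -0.2] q [-0.12  0.46  1.95  0.    0.73 -1.92]
```

View pics/w16.png

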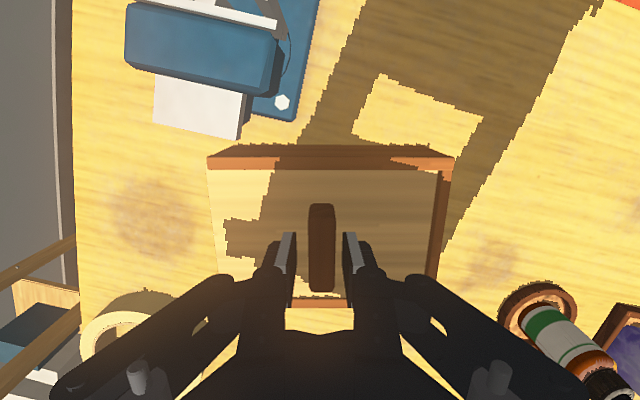

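Emit:
jog_arm([
  [0,0,0,0,0,-0.4,0.3],
  [0,0,0,0,0,-0.7,0.3],
  [0,0,0,0,0,-1,0.3],
  [0,0,0,0,0,-1.3,0.3],
  [0,0,0,0,0,-1.3,0.3],
  [0,0,0,0,0,-1.3,0.3],
  [0,0,0,0,0,-1.3,0.3],
  [0,0,0,0,0,-1.3,0.3],
  [0,0,0,0,0,-1,0.3],
  [0,0,0,0,0,-0.7,0.3],
  [0,0,0,0,0,-0.4,0.3],
  [0,0,0,0,0,-0.2,0.3],
  [0,0,0,0,0,0,0.3],
])

```text
clock: 29.25
eef_pos: [557.6, -171.2, 51.0]
tcp_rot: [2.599, 1.571, -1.885]
contact_force: [0.4, 0.6, -0.8]
opening: 0.303
```

Run:
```python
from h import *
delta(429.8,188.5,180,12.8)
s=r.sense();p,d=r.grab_frame("wrist"); cv2.imwrite("pics/w17.png",p[:,:,::-1])
```

```text
t 29.25 pos [ 557.6 -171.2   51. ] rotvec [ 0.2 -0.  -0. ] shift in goal tool axes cm [-12.9    4.49  37.91] op 0.303 F [ 0.4  0.6 -0.8] q [-0.3   0.52  1.85 -0.    0.77 -2.1 ]
```

View pics/w17.png

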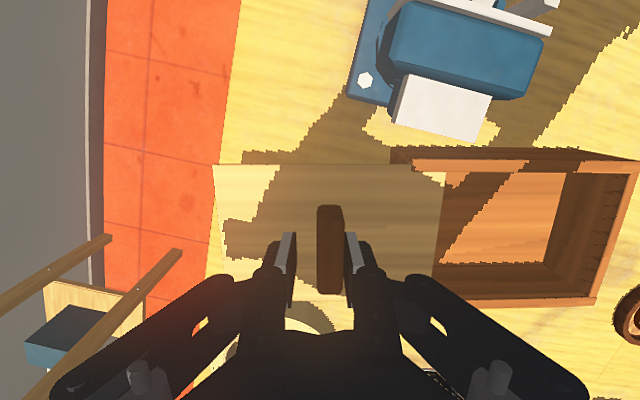

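Emit:
jog_arm([
  [0,0,0,-2,0,0,0.3],
  [0,0,0,-4,0,0,0.3],
  [0,0,0,-4,0,0,0.5],
  [0,0,0,-3,0.1,1.5,0.8],
  [0,0,0,0,0.5,4,0.8],
  [0,0,0,0,0.6,4.8,0.8],
  [0,0,0,0,0.6,4.8,0.8],
  [0,0,0,0,0.6,4.8,0.8],
  [0,0,0,0,0.6,4.8,0.8],
  [0,0,0,0,0.6,4.8,0.8],
  [0,0,0,0,0.5,4,0.8],
  [0,0,0,0,0.3,3,0.8],
  [0,0,0,0,0.1,1.4,0.8],
  [0,0,0,0,0,0,0.8],
  [0,0,0,0,0,0,0.8],
])

```text
clock: 30.8
eef_pos: [428.4, 187.5, 181.1]
tcp_rot: [-3.057, 1.57, -1.258]
contact_force: [0.1, 0.2, -1.3]
opening: 0.801
```

Run:
```python
from h import *
s=r.sense();p,d=r.grab_frame("wrist"); cv2.imwrite("pics/w18.png",p[:,:,::-1])
c=cam("wrist",s);hsv=cv2.cvtColor(p[:,:,::-1].copy(),cv2.COLOR_BGR2HSV);Z=grid(c,d)[...,2]
m=np.zeros(Z.shape,np.uint8);m[100:230,240:400]=((hsv[...,1]<70)&(Z>7)&(Z<30))[100:230,240:400]
n,l,st,ct=cv2.connectedComponentsWithStats(m);i=1+np.argmax(st[1:,4])
cs,_=cv2.findContours((l==i).astype(np.uint8),cv2.RETR_EXTERNAL,cv2.CHAIN_APPROX_NONE)
q=cast(c,max(cs,key=len)[:,0],13)[:,:2].astype(np.float32); print(st[i],ct[i],cv2.minEnclosingCircle(q),cv2.fitEllipse(q)[0])
delta(429.8,188.5,10,12.8)
```

```text
[304 159  34  34 889] [320.84251969 175.80539933] ((430.47412109375, 189.62741088867188), 20.011123657226562) (430.699951171875, 189.46603393554688)
t 30.85 pos [428.5 187.1 181. ] rotvec [ 0.2 -0.  -0. ] shift in goal tool axes cm [17.1  -0.16  0.1 ] op 0.798 F [ 0.3 -0.6 -0.3] q [ 0.41  0.17  2.01 -0.    0.96 -1.39]
```

View pics/w18.png

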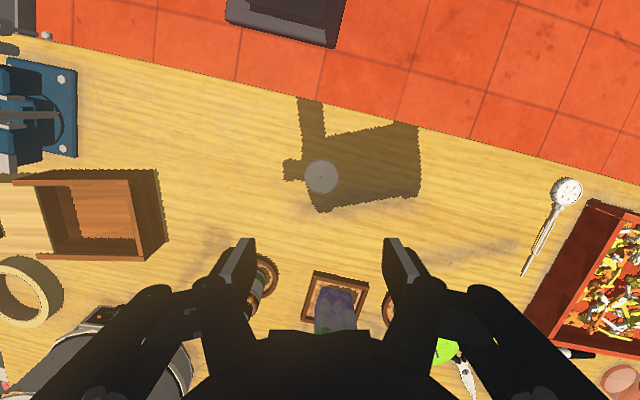

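Emit:
jog_arm([
  [0,0,0,3,-0.15,0.1,0.8],
  [0,0,0,4,0,0,0.8],
  [0,0,0,4,0,0,0.8],
  [0,0,0,3,0,0,0.8],
  [0,0,0,2,0,0,0.75],
  [0,0,0,1,0,0,0.7],
  [0,0,0,0.5,0,0,0.65],
  [0,0,0,0.2,0,0,0.6],
  [0,0,0,0,0,0,0.6],
  [0,0,0,0,0,0,0.6],
], force=20)

```text
clock: 31.85
eef_pos: [430.1, 189.4, 4.9]
tcp_rot: [-1.383, 1.569, 0.416]
contact_force: [0.4, -0.6, 0.6]
opening: 0.601
```

Run:
```python
from h import *
delta(429.8,188.5,3,12.8)
s=r.sense();p,d=r.grab_frame("wrist"); cv2.imwrite("pics/w19.png",p[:,:,::-1])
```

```text
t 31.85 pos [430.1 189.4   4.9] rotvec [0.2 0.  0.1] shift in goal tool axes cm [ 0.19  0.05 -0.08] op 0.601 F [ 0.4 -0.6  0.6] q [ 0.41  0.48  2.11  0.    0.55 -1.39]
```

View pics/w19.png

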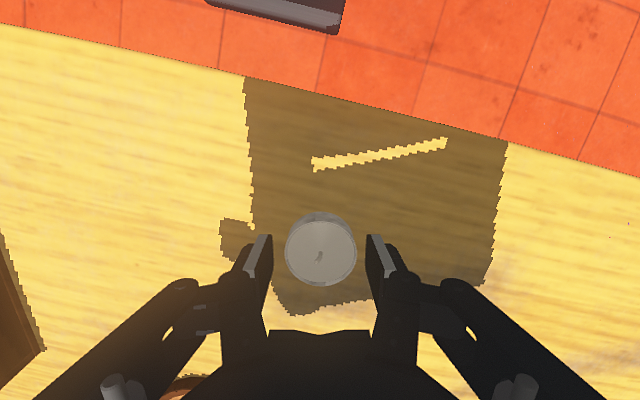

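Run:
```python
from h import *
s=r.sense();p,d=r.grab_frame("wrist");P=grid(cam("wrist",s),d)
for u,v in [(263,238),(266,245),(262,250),(255,245),(248,270),(372,238),(374,245),(378,260),(385,250),(320,240)]: print(u,v,P[v,u].round(1))
```

```text
263 238 [426.8 158.8  18.7]
266 245 [426.  161.6  26.4]
262 250 [426.8 160.5  30.3]
255 245 [427.9 156.3  25.3]
248 270 [428.  157.9  46.4]
372 238 [414.5 213.1  18. ]
374 245 [414.8 213.   25. ]
378 260 [414.7 212.   39.5]
385 250 [413.6 216.9  30.6]
320 240 [423.6 187.9  13.9]
```

Emit:
jog_arm([
  [0,0,0,0.3,0,0,0.6],
  [0,0,0,0.3,0,0,0.6],
  [0,0,0,0,0,0,0.55],
  [0,0,0,0,0,0,0.5],
  [0,0,0,0,0,0,0.45],
  [0,0,0,0,0,0,0.4],
  [0,0,0,0,0,0,0.35],
  [0,0,0,0,0,0,0.3],
  [0,0,0,0,0,0,0.3],
  [0,0,0,0,0,0,0.3],
], force=20)

```text
clock: 32.95
eef_pos: [430.1, 189.4, -1.0]
tcp_rot: [-1.451, 1.57, 0.348]
contact_force: [-2.7, -1.9, 17.2]
opening: 0.417
```

Emit:
jog_arm([
  [0,0,0,-0.5,0,0,0.3],
  [0,0,0,-1.5,0,0,0.3],
  [0,0,0,-3,0,0,0.3],
  [0,0,0,-3,0,0,0.3],
  [0,0,0,-2,0,0,0.3],
  [0,0,0,0,0,0,0.3],
  [0,0,0,0,0,0,0.3],
])

```text
clock: 33.65
eef_pos: [429.5, 189.3, 98.2]
tcp_rot: [-1.356, 1.57, 0.442]
contact_force: [-0.0, 0.1, -0.8]
opening: 0.41
```

Run:
```python
from h import *
# box y=+5
delta(530.5-0.2215*5,-60.3+0.975*5,100,12.8)
s=r.sense();p,d=r.grab_frame("wrist"); cv2.imwrite("pics/w20.png",p[:,:,::-1])
```

```text
t 33.65 pos [429.5 189.3  98.2] rotvec [0.2 0.  0. ] shift in goal tool axes cm [ -0.18  -4.32 -26.07] op 0.410 F [-0.   0.1 -0.8] q [ 0.41  0.3   2.07  0.    0.77 -1.39]
```

View pics/w20.png

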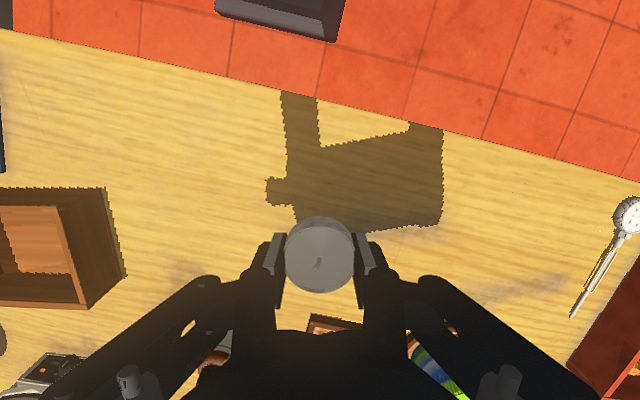

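Emit:
jog_arm([
  [0,0,0,0,-0.1,-1,0.3],
  [0,0,0,0,-0.3,-2,0.3],
  [0,0,0,0,-0.5,-3,0.3],
  [0,0,0,0,-0.6,-3.5,0.3],
  [0,0,0,0,-0.6,-3.5,0.3],
  [0,0,0,0,-0.6,-3.5,0.3],
  [0,0,0,0,-0.6,-3.5,0.3],
  [0,0,0,0,-0.5,-3,0.3],
  [0,0,0,0,-0.3,-1.6,0.3],
  [0,0,0,0,-0.2,-1,0.3],
  [0,0,0,0,-0.02,-0.47,0.3],
  [0,0,0,0,0,0,0.3],
  [0,0,0,0,0,0,0.3],
])

```text
clock: 35.0
eef_pos: [529.9, -54.2, 97.9]
tcp_rot: [0.995, 1.57, 2.794]
contact_force: [-0.8, 0.9, -0.0]
opening: 0.415
```

Run:
```python
from h import *
delta(530.5-0.2215*5,-60.3+0.975*5,5,12.8)
s=r.sense();p,d=r.grab_frame("wrist"); cv2.imwrite("pics/w21.png",p[:,:,::-1])
```

```text
t 35.00 pos [529.9 -54.2  97.9] rotvec [ 0.3  0.  -0. ] shift in goal tool axes cm [ 9.29  0.07 -0.11] op 0.415 F [-0.8  0.9 -0. ] q [-0.1   0.38  1.94  0.    0.82 -1.9 ]
```

View pics/w21.png

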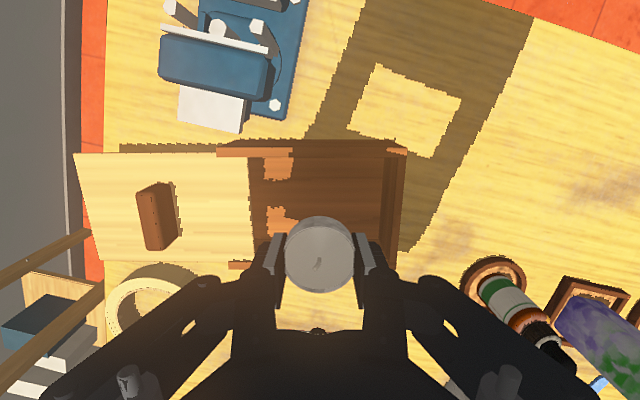

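Emit:
jog_arm([
  [0,0,0,2,0.05,-0.1,0.3],
  [0,0,0,2.5,0,0,0.3],
  [0,0,0,2,0,0,0.3],
  [0,0,0,1.3,0,0,0.3],
  [0,0,0,0.7,0,0,0.3],
  [0,0,0,0.4,0,0,0.3],
  [0,0,0,0.2,0,0,0.3],
  [0,0,0,0.1,0,0,0.3],
  [0,0,0,0,0,0,0.3],
  [0,0,0,0,0,0,0.3],
])

```text
clock: 36.05
eef_pos: [530.5, -56.2, 6.5]
tcp_rot: [-1.899, 1.57, -0.101]
contact_force: [0.5, -0.2, -0.8]
opening: 0.417
```

Run:
```python
from h import *
delta(530.5-0.2215*5,-60.3+0.975*5,5,12.8)
```

```text
t 36.05 pos [530.5 -56.2   6.5] rotvec [ 0.2 -0.   0. ] shift in goal tool axes cm [0.15 0.09 0.1 ] op 0.417 F [ 0.5 -0.2 -0.8] q [-0.11  0.53  1.98  0.    0.63 -1.91]
```

Emit:
jog_arm([
  [0,0,0,0.1,0,0,0.3],
  [0,0,0,0.05,0,0,0.3],
  [0,0,0,0,0,0,0.42],
  [0,0,0,0,0,0,0.46],
  [0,0,0,0,0,0,0.52],
  [0,0,0,0,0,0,0.58],
  [0,0,0,0,0,0,0.58],
  [0,0,0,-0.5,0,0,0.58],
  [0,0,0,-1.5,0,0,0.58],
  [0,0,0,-3,0,0,0.58],
  [0,0,0,-3,0,0,0.58],
  [0,0,0,-3,0,0,0.58],
  [0,0,0,0,0,0,0.58],
  [0,0,0,0,0,0,0.58],
])

```text
clock: 37.45
eef_pos: [530.6, -56.1, 115.4]
tcp_rot: [-1.89, 1.569, -0.091]
contact_force: [0.1, -0.6, -0.2]
opening: 0.582
```

Run:
```python
from h import *
delta(557.6,-171.2,51,12.8)
s=r.sense();p,d=r.grab_frame("wrist"); cv2.imwrite("pics/w22.png",p[:,:,::-1])
P=grid(cam("wrist",s),d); print(P[190,319],P[190,350])
```

```text
t 37.45 pos [530.6 -56.1 115.4] rotvec [ 0.2 -0.   0.1] shift in goal tool axes cm [  6.44  -0.08 -11.82] op 0.582 F [ 0.1 -0.6 -0.2] q [-0.11  0.36  1.93  0.    0.85 -1.91]
[528.27488802 -57.35618287  19.94093836] [525.94585978 -27.97082674   5.49321412]
```

View pics/w22.png

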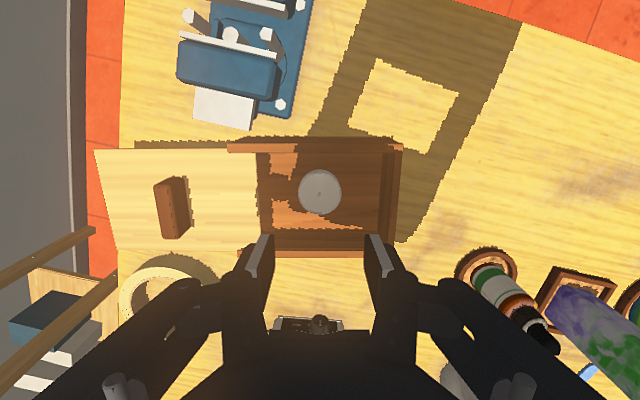

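Emit:
jog_arm([
  [0,0,0,0,0,-1.5,0.5],
  [0,0,0,0,0,-3,0.45],
  [0,0,0,0,0,-3.5,0.45],
  [0,0,0,0,0,-2.4,0.45],
  [0,0,0,0,0,-1,0.45],
  [0,0,0,0,0,0,0.45],
  [0,0,0,1.5,0,0,0.45],
  [0,0,0,2.5,0,0,0.45],
  [0,0,0,1.5,0,0,0.45],
  [0,0,0,0.9,0,0,0.4],
  [0,0,0,0,0,0,0.3],
  [0,0,0,0,0,0,0.3],
])

```text
clock: 38.7
eef_pos: [556.1, -166.9, 50.7]
tcp_rot: [-0.222, 1.571, 1.577]
contact_force: [0.4, 0.3, 0.1]
opening: 0.305
```

Run:
```python
from h import *
delta(530.5,-60.3,51,12.8)
s=r.sense();p,d=r.grab_frame("wrist"); cv2.imwrite("pics/w23.png",p[:,:,::-1])
```

```text
t 38.70 pos [ 556.1 -166.9   50.7] rotvec [0.3 0.  0. ] shift in goal tool axes cm [-0.03  0.13 10.96] op 0.305 F [0.4 0.3 0.1] q [-0.29  0.51  1.86  0.    0.77 -2.09]
```

View pics/w23.png

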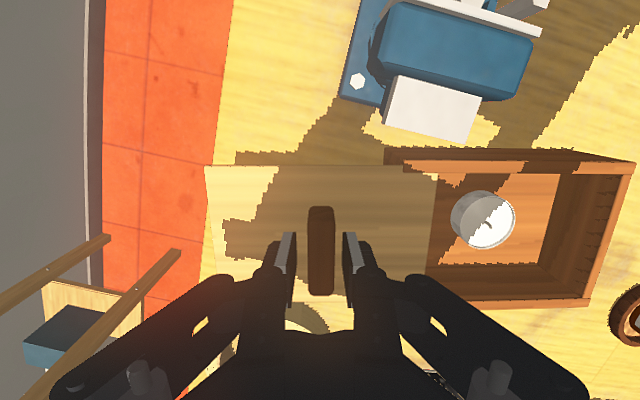

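Emit:
jog_arm([
  [0,0,0,0,0,0.4,0.3],
  [0,0,0,0,0,0.7,0.3],
  [0,0,0,0,0,1,0.3],
  [0,0,0,0,0,1.3,0.3],
  [0,0,0,0,0,1.3,0.3],
  [0,0,0,0,0,1.3,0.3],
  [0,0,0,0,0,1.3,0.3],
  [0,0,0,0,0,1.3,0.3],
  [0,0,0,0,0,1,0.3],
  [0,0,0,0,0,0.7,0.3],
  [0,0,0,0,0,0.4,0.3],
  [0,0,0,0,0,0.3,0.3],
  [0,0,0,0,0,0.2,0.3],
  [0,0,0,0,0,0,0.3],
  [0,0,0,0,0,0,0.3],
])

```text
clock: 40.25
eef_pos: [530.5, -58.1, 50.5]
tcp_rot: [0.906, 1.57, 2.705]
contact_force: [-0.4, 0.4, -0.1]
opening: 0.298
```

Emit:
jog_arm([
  [0,0,0,0,0,0.1,0.3],
  [0,0,0,0,0,0.1,0.3],
  [0,0,0,0,0,0,0.3],
  [0,0,0,0,0,0,0.3],
])

```text
clock: 40.65
eef_pos: [530.1, -56.1, 50.5]
tcp_rot: [1.444, 1.571, -3.04]
contact_force: [0.2, -0.7, -0.3]
opening: 0.299
```

Run:
```python
from h import *
delta(530.5,-60.3,51,12.8)
s=r.sense();p,d=r.grab_frame("wrist"); cv2.imwrite("pics/w24.png",p[:,:,::-1])
```

```text
t 40.65 pos [530.1 -56.1  50.5] rotvec [ 0.2  0.  -0. ] shift in goal tool axes cm [-0.05  0.05 -0.42] op 0.299 F [ 0.2 -0.7 -0.3] q [-0.11  0.46  1.96 -0.    0.72 -1.91]
```

View pics/w24.png

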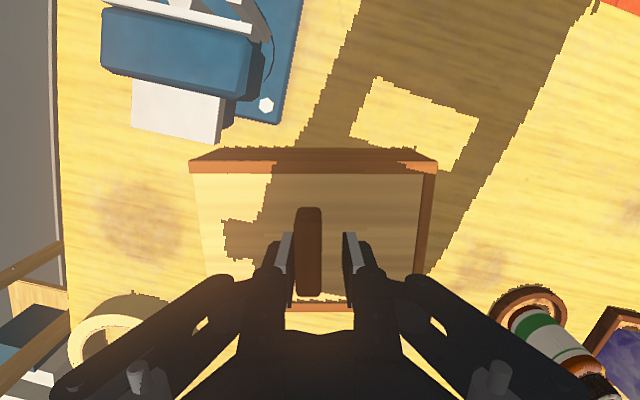

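Almost shut. I'll push on in 1 mm steps until the force shows the stop.

Emit:
jog_arm([
  [0,0,0,0,0,0.1,0.3],
  [0,0,0,0,0,0.1,0.3],
  [0,0,0,0,0,0,0.3],
])

```text
clock: 41.0
eef_pos: [529.6, -54.0, 50.6]
tcp_rot: [0.871, 1.571, 2.669]
contact_force: [-0.5, -0.8, 0.1]
opening: 0.305
```

Emit:
jog_arm([
  [0,0,0,0,0,0.1,0.3],
  [0,0,0,0,0,0.1,0.3],
  [0,0,0,0,0,0,0.3],
])

```text
clock: 41.3
eef_pos: [529.6, -53.6, 50.6]
tcp_rot: [-3.003, 1.569, -1.204]
contact_force: [-0.0, -11.1, -3.0]
opening: 0.299
```

Emit:
jog_arm([
  [0,0,0,0,0,0.1,0.3],
  [0,0,0,0,0,0.1,0.3],
  [0,0,0,0,0,0,0.3],
])

```text
clock: 41.6
eef_pos: [529.6, -53.2, 50.7]
tcp_rot: [-2.993, 1.566, -1.193]
contact_force: [0.4, -23.7, -4.0]
opening: 0.296
```

Emit:
jog_arm([
  [0,0,0,0,0,-0.3,0.3],
  [0,0,0,0,0,-0.4,0.35],
  [0,0,0,-1,0,0,0.4],
  [0,0,0,-3,0,0,0.4],
  [0,0,0,-4,0,0,0.4],
  [0,0,0,-4,0,0,0.4],
  [0,0,0,-3,2,-2,0.4],
  [0,0,0,0,2,-4,0.4],
  [0,0,0,0,2,-4,0.4],
  [0,0,0,0,1,-4,0.4],
  [0,0,0,0,0,-4,0.4],
  [0,0,0,0,0,-4,0.4],
  [0,0,0,0,0,-2,0.4],
  [0,0,0,0,0,0,0.4],
  [0,0,0,0,0,0,0.4],
])

```text
clock: 43.1
eef_pos: [516.0, -305.7, 200.6]
tcp_rot: [0.333, 1.569, 2.131]
contact_force: [0.2, -1.1, 1.3]
opening: 0.399
```

Run:
```python
from h import *
delta(0,0,0,12.8)
p,d=r.grab_frame("top"); b=p[:,:,::-1].copy();cv2.imwrite("pics/t25.png",cv2.resize(b[130:255,200:480],None,fx=2.8,fy=2.8,interpolation=cv2.INTER_CUBIC))
c=cam("top");Z=grid(c,d)[...,2]
def f(n,u0,v0,w,lo,hi,z):
    m=np.zeros(Z.shape,np.uint8);m[v0-w:v0+w,u0-w:u0+w]=((Z>lo)&(Z<hi))[v0-w:v0+w,u0-w:u0+w]
    k,l,st,ct=cv2.connectedComponentsWithStats(m);i=1+np.argmax(st[1:,4])
    cs,_=cv2.findContours((l==i).astype(np.uint8),cv2.RETR_EXTERNAL,cv2.CHAIN_APPROX_NONE)
    q=cast(c,max(cs,key=len)[:,0],z)[:,:2].astype(np.float32); print(n,st[i][4],np.median(Z[l==i]),cv2.minEnclosingCircle(q)[0],cv2.minAreaRect(q))
f("sq",300,165,28,108,128,119);f("rc",256,170,28,63,76,70);f("bot",345,172,12,100,115,107)
f("grip",429,193,18,60,75,69)
p,d=r.grab_frame("scene"); cv2.imwrite("pics/s25.png",cv2.resize(p[100:340,150:450,::-1],None,fx=2,fy=2))
```

```text
t 43.10 pos [ 516.  -305.7  200.6] rotvec [ 0.2  0.1 -0. ] shift in goal tool axes cm [20.06 43.54 41.25] op 0.399 F [ 0.2 -1.1  1.3] q [-0.54  0.35  1.72  0.    1.08 -2.34]
sq 352 117.3735689130711 (596.7450561523438, 241.17776489257812) ((596.4130249023438, 241.90963745117188), (42.880653381347656, 43.39358901977539), 86.29923248291016)
rc 582 70.90819539330664 (582.0895385742188, 356.555908203125) ((581.82177734375, 356.3821105957031), (61.993980407714844, 61.65085220336914), 2.2151172161102295)
bot 24 103.27839593383476 (583.0969848632812, 133.39248657226562) ((582.5013427734375, 133.36717224121094), (11.165891647338867, 11.202645301818848), 46.245540618896484)
grip 99 69.78918166782296 (530.5908203125, -60.754364013671875) ((530.5316772460938, -60.5016975402832), (42.42405319213867, 13.138432502746582), 13.18855094909668)
```

View pics/t25.png

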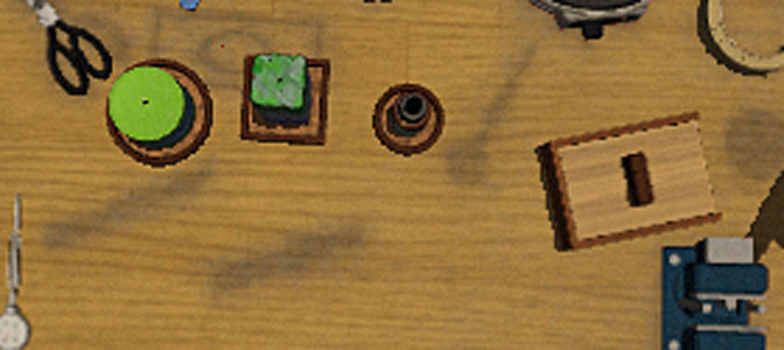

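View pics/s25.png

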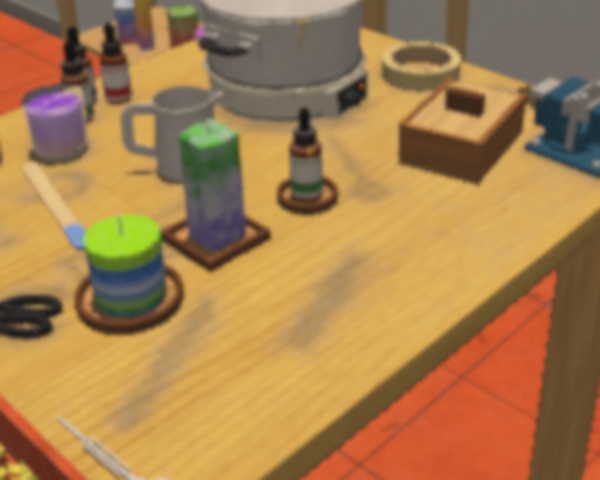

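```bash
python3 -c "
from rig import r
print(r.sign_off())"
```

```text
the job is handed in; nothing more can be done
None
```

The bench is cleared and I handed the job in at about 43 s of the 128 s allowed. `sign_off` gives no verdict, so the checks below are my own.

- **Candles and bottle:** The last overhead picture puts the square candle about 3 mm from its dish centre and about 2–3° off square. The round candle is within about 2 mm and the bottle within about 1 mm. The tops of both candles are at the height expected with them flat on the dish floor. The bottle read 103 mm against an expected 107 mm, but only over 24 pixels. All three look upright, and none fell over on the way.
- **Tealight and box:** I saw the tealight upright on the box floor before shutting the cover, with its depth reading matching the floor. I could not see it afterwards. I pushed the cover until the force rose to about 24 N at the stop. The grip then measured within about 1 mm of the box centre, so the cover is shut. The gripper was well clear of everything at the end.
- **Disagreements:** The wrist camera read about 2–4 mm farther left than the overhead camera. I aimed between the two, and the final overhead figures don't depend on the wrist camera.

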